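# Load the bearing-block rack and lock its torque knob

### The job

Unlock the green loading rack by turning its black knob anticlockwise until it clicks over and stays open, then take the red setting block out of the rack and put it in the black crate. Stand every aluminium bearing block upright and square in the rack's marked bays, one to a bay in a neat row that starts in the bay farthest from the knob and skips none. Then turn the knob clockwise until it clicks over and stays locked, so that the orange bar closes on the row; leave the mug and the white bottle where they stand.

Things in the scene. Friction and masses are not known exactly. Their poses are not given: they have to be found in the camera images.
- rack: Green loading rack, fixed; origin on the bench under its centre, z up, y along the row, away from the knob. Plate: x -53 to +77 mm, y +-118 mm, top 30 mm above the bench. Steel front fence, 12 mm high above the plate, inner face at x = -23.5 mm; steel end wall, 12 mm high, inner face at y = +112 mm. White lines mark five bays, 44 mm apart, centred at y = +88, +44, 0, -44, -88 mm
- bar (a joint): slide of the orange bar (12 mm high above the plate, 224 mm long in rack y, 12 mm thick), m along rack x: 0 locked (inner face at rack x = +23.5 mm), 0.018 open (+41.5 mm). Geared to the knob; as it closes it pushes the blocks square towards the fence
- bay1 (a point): centre of the first bay, farthest from the knob, on the plate's top surface midway between fence and locked bar (rack x = 0, y = +88, z = 30 mm); axes as the rack's. Bays 2 to 5 follow at -44, -88, -132, -176 mm along its y
- bay2 (a point): centre of bay 2, counted from the end farthest from the knob; height and axes as bay1
- bay3 (a point): centre of bay 3, counted from the end farthest from the knob; height and axes as bay1
- bay4 (a point): centre of bay 4, counted from the end farthest from the knob; height and axes as bay1
- bay5 (a point): centre of bay 5, counted from the end farthest from the knob; height and axes as bay1
- knob (a joint): knob angle, rad, anticlockwise from above: 0 locked (end stop, at the start; white mark to the red dot), 1.4 open (end stop; green dot). A sprung over-centre detent peaks at 0.7: it resists with up to about 0.15 N m (0.1 more when closing on a full row); let go before the peak it springs back, past it it snaps on to the far stop and stays
- knob_grip (a point): on the knob's axis at grip height, 70 mm above the bench (rack x = 0, y = -190 mm; turns with the knob). The grip is a black upright blade 50 mm long, 16 mm thick, 46 to 78 mm above the bench, on a grey housing 84 x 84 mm, 40 mm high. At knob value q the fingers close across it along rack x turned by q - 0.7 rad about z (anticlockwise positive)
- blank1: aluminium bearing block with a dark steel sole and a brass-ringed dark bore (not open) on top, 44 mm in its x, 36 mm in its y, 46 mm tall, 0.16 kg; origin at the centre of its underside. All are alike; some may be absent. They start upright on the bench
- blank2: aluminium bearing block with a dark steel sole and a brass-ringed dark bore (not open) on top, 44 mm in its x, 36 mm in its y, 46 mm tall, 0.16 kg; origin at the centre of its underside. All are alike; some may be absent. They start upright on the bench
- blank3: aluminium bearing block with a dark steel sole and a brass-ringed dark bore (not open) on top, 44 mm in its x, 36 mm in its y, 46 mm tall, 0.16 kg; origin at the centre of its underside. All are alike; some may be absent. They start upright on the bench
- blank4: aluminium bearing block with a dark steel sole and a brass-ringed dark bore (not open) on top, 44 mm in its x, 36 mm in its y, 46 mm tall, 0.16 kg; origin at the centre of its underside. All are alike; some may be absent. They start upright on the bench
- blank5: aluminium bearing block with a dark steel sole and a brass-ringed dark bore (not open) on top, 44 mm in its x, 36 mm in its y, 46 mm tall, 0.16 kg; origin at the centre of its underside. All are alike; some may be absent. They start upright on the bench
- setter: red setting block, same shape and size as the bearing blocks (44 x 36 x 46 mm, 0.16 kg), origin at the centre of its underside; it starts standing somewhere in the rack's row
- crate: black open plastic crate fixed on the bench, 170 mm in x, 220 mm in y, 60 mm high, walls and floor 6 mm; origin at the centre of its underside
- mug: blue ceramic mug, about 76 mm wide and 85 mm tall; bystander, loose
- oiler: white closed plastic bottle with a red cap, 52 mm wide, 120 mm tall; bystander, loose
Mind the look-alikes: they are no part of the job. Leave any purple look-alike of the blank2 alone. Leave any blue or purple look-alike of the blank4 alone.

How it is judged:
By the outcome, as a careful person would: the job done as asked, in the order asked, and still so for the second after the job is handed in, with the robot touching nothing.
Of blank1, blank2, blank3, blank4, blank5 only 3 to 5 are there at a start; the rules pass over those that are not, and their reading is None.
At some moment in a run one of blank1, blank2, blank3, blank4, blank5 may be knocked a few centimetres aside while the robot is not near it.
It also fails if it takes over 210 s, if anything falls off the work surface, if the arm or the gripper's body presses on something with over 40 N, if the wrist force passes 120 N, or if a joint passes its speed limit or range.

### The arm

A 7-joint arm with a two-finger parallel gripper is mounted at the origin on the work surface. World frame = base frame: x ahead of the robot, y to its left, z up, the work surface at z = 0. Lengths are in m, angles in rad, forces in N, time in s.
With the tool pointing down it reaches from about 0.4 to 0.85 m from the base axis. Payload 4.5 kg.
Tool frame: the origin (TCP) lies midway between the tips of the shut fingers; the grasp point (between the pads) lies 19 mm behind it; z points along the fingers, y is the direction in which the jaws open and shut (so a half turn about z gives the same grasp; the last joint's range is limited). The gripper opens to 88 mm and grips with 3 to 60 N. Pads are 18 mm wide; open, the fingers measure 123 mm over their backs; the gripper's body (75 mm by 187 mm) begins 45 mm behind the grasp point.
Start: joints at [-1.152, 0.689, -0.195, 1.565, 0.157, 0.902, -0.215], TCP at [0.235, 0.579, 0.239] pointing down, gripper open.
Joint ranges: [-3.01, 3.01], [-0.46, 2.08], [-1.47, 1.51], [0.13, 2.56], [-1, 4.14], [0.04, 2.09], [-2.66, 2.66]. Speed limits (rad/s): [2.57, 2.57, 3.14, 3.14, 3.14, 3.14, 3.14].

### API

Orientations are given as a unit quaternion [x, y, z, w].
In Python, from plant import get_state, snapshot, finish_job, regions_of gives the robot as it stands.
- The arm moves only by the tool send_rows, never from a script. Its argument "series" is a list of rows, each an object of numbers: "grip": the opening, from 0 (shut) to 1 (fully open); "dx", "dy", "dz": the shift along the tool's x, y, z in mm; "turn": the turn about the tool's z in rad. A call has 1 to 20 rows; each row shifts and turns the commanded pose from where the row before left it, along the tool's axes as they then stand; what a row does not reach is not made up. A row lasts 1/10 s, in which the tool goes at most 50 mm and 8.59 degrees, less where a joint would pass 70% of its speed; a pose out of reach is approached as far as the arm can. A call is refused whole if a number of a shift passes 50 or a number of a turn 0.15, either way. A call with a gripper value outside its range is refused whole. The fingers move at their own pace and stop on an object; "force" is the grip in N (left out, the last holds). Time passes only in rows, so rows that do not move let the fingers close. It gives the time, the measured TCP pose, the force and the opening at its end, in the units of the state.
- get_state(): the state, without advancing time (a new reading comes with each control period).
- snapshot(name): name is "scene" or "top" or "wrist"; returns a dict with "img" (384x512x3 uint8, red, green, blue), "depth" (384x512 float32, m along the optical axis (not along the pixel's ray), 0 where there is no reading), "fov_y" (degrees; the focal length in pixels is half the picture's height over the tangent of half this angle, whatever the lens; pixels are square), "cx", "cy" (the principal point, pixels), "R" (3x3) and "t" (3): a world point X has camera coordinates R X + t. Camera axes: x right, y down, z forward; pixel columns grow to the right and rows downward; lengths in m; the calibration is good to about 2 mm. A picture is of the moment at which its call begins.
- finish_job(): hands the job in, once; it reports no verdict.
Trained networks look in a picture, given as the dict that the camera call returned (one of the last four; its "shot" number tells which), for a name from the list of things; names that differ only in an ending like _2 or _b are one class to them, and where a whole thing is asked for, a point or a joint stands for the part that bears it (a point fixed in the world has none). Each returns a list of dicts, best first, with "score" (0 to 1); they miss things now and then, are a little off and sometimes report something else, mostly with a low value. They report only what shows in the picture. A call takes as long as a camera call. They do not tell look-alikes from the thing itself.
- regions_of(picture, target): "pixels" (384x512 bool, what is visible of it) and "extent" ([left, top, right, bottom] in pixels, round what is visible of it).
The state is a dict: "clock": time; "q": joint angles; "qd": joint speeds; "joint_torque": joint torques, N m; "tool_pos": TCP position; "eef_rot": TCP orientation; "contact_force": force on the tool from outside, world axes, zero at the start; "moment": the same for the moment, N m; "opening": opening from 0.0 (shut) to 1.0 (fully open).
Only numpy, scipy, OpenCV 4.12 (cv2) and the standard library are available. Lean on these libraries where they do the work, as an engineer would, in place of code of your own. Each camera call takes 0.05 s, during which the arm holds its last target.

## Working session

There is one attempt and no reset: what is moved stays moved. The work goes in short steps, Python scripts to look and compute and a tool call to move; the robot and the scene stay as the last step left them, time stands still between calls to the robot, and variables do not carry over. Pictures are saved under pics/ and viewed, and the job is handed in when it is done.

Besides the shell and the picture viewer there is one more tool, called after "Call:" as name([rows], argument=value, ...), one row to a line, values as JSON. send_rows: Moves the arm, as the interface text tells. Its arguments: {"type":"object","properties":{"series":{"type":"array","items":{"type":"object","properties":{"grip":{"type":"number"},"dx":{"type":"number"},"dy":{"type":"number"},"dz":{"type":"number"},"turn":{"type":"number"}}}},"force":{"type":"number"}},"required":["series"]}

```bash
mkdir -p pics; ls; python3 - <<'E'
from plant import *
import cv2,numpy as np
s=get_state();print({k:np.round(v,3) for k,v in s.items()})
for n in ["scene","top","wrist"]:
    p=snapshot(n);cv2.imwrite(f"pics/a_{n}.png",cv2.cvtColor(p["img"],cv2.COLOR_RGB2BGR));print(n,p["fov_y"],p["cx"],p["cy"],np.round(p["R"],3).tolist(),np.round(p["t"],3))
E
```

```text
pics
{'clock': np.float64(0.0), 'q': array([-1.152,  0.69 , -0.195,  1.566,  0.157,  0.903, -0.215]), 'qd': array([ 0.   ,  0.   ,  0.001, -0.002, -0.001,  0.001,  0.001]), 'joint_torque': array([-1.0000e-03, -5.2757e+01, -1.2670e+00, -1.5342e+01, -5.3000e-02,
        7.0000e-03,  0.0000e+00]), 'tool_pos': array([0.234, 0.579, 0.238]), 'eef_rot': array([ 0.191,  0.982, -0.001, -0.   ]), 'contact_force': array([ 0.532, -0.672, -0.24 ]), 'moment': array([-0.037,  0.01 ,  0.015]), 'opening': np.float64(1.001)}
scene 48.490596961391375 252.79901806916496 190.9189980485926 [[0.712, 0.702, -0.016], [0.543, -0.566, -0.62], [-0.444, 0.432, -0.785]] [-0.354 -0.218  1.385]
top 45.82836017648857 256.83215864814605 187.79375657161867 [[0.032, -0.999, 0.004], [-0.978, -0.032, -0.206], [0.206, 0.003, -0.978]] [-0.     0.504  1.223]
wrist 71.68958608364308 259.8056784848464 187.95542458733823 [[0.375, 0.927, 0.0], [0.878, -0.355, 0.322], [0.299, -0.121, -0.947]] [-0.626 -0.043  0.391]
```

View pics/a_scene.png

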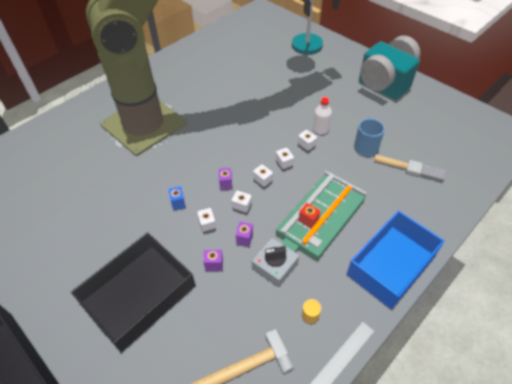

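View pics/a_top.png

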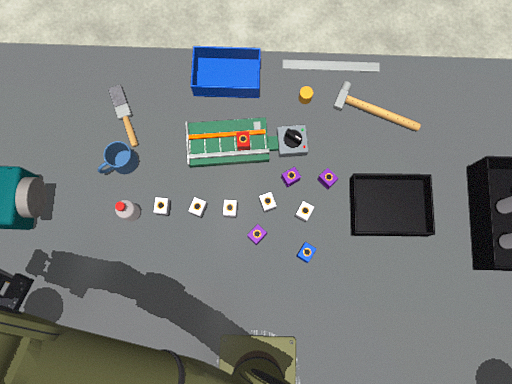

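View pics/a_wrist.png

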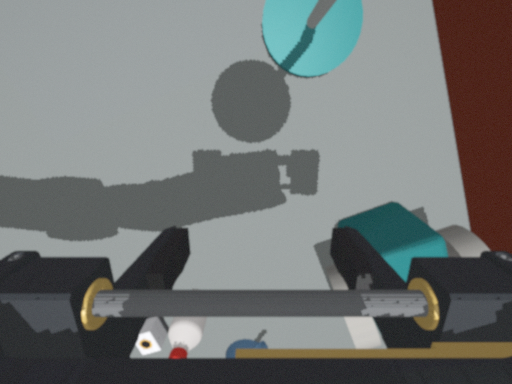

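```bash
cat > h.py <<'E'
from plant import *
import cv2,numpy as np
def f(p): return p["img"].shape[0]/2/np.tan(np.radians(p["fov_y"])/2)
def cloud(p):
    d=p["depth"];F=f(p);v,u=np.mgrid[0:384,0:512]
    c=np.stack([(u-p["cx"])/F*d,(v-p["cy"])/F*d,d],-1)
    w=(c-p["t"])@np.asarray(p["R"]); w[d<=0]=np.nan
    return w
def atz(p,u,v,z):
    R=np.asarray(p["R"]);F=f(p)
    r=R.T@np.array([(u-p["cx"])/F,(v-p["cy"])/F,1]);o=-R.T@p["t"]
    return o+r*(z-o[2])/r[2]
def proj(p,X):
    c=np.asarray(X)@np.asarray(p["R"]).T+p["t"];F=f(p)
    return np.stack([c[...,0]/c[...,2]*F+p["cx"],c[...,1]/c[...,2]*F+p["cy"]],-1)
def save(p,n,crop=None,k=1):
    im=cv2.cvtColor(p["img"],cv2.COLOR_RGB2BGR)
    if crop: a,b,c,d=crop;im=im[b:d,a:c]
    if k!=1: im=cv2.resize(im,None,fx=k,fy=k,interpolation=cv2.INTER_CUBIC)
    cv2.imwrite("pics/"+n,im)
E
python3 - <<'E'
from h import *
p=snapshot("top");save(p,"b_top.png",(100,100,340,280),3.3)
w=cloud(p)
for n in ["blank1","setter","rack","knob","crate","mug","oiler","bar"]:
    for r in regions_of(p,n):
        m=r["pixels"];pts=w[m];pts=pts[~np.isnan(pts[:,0])]
        if r["score"]<.2: continue
        top=np.percentile(pts[:,2],90);q=pts[pts[:,2]>top-.008]
        rc=cv2.minAreaRect((q[:,:2]*1000).astype(np.float32))
        print(n,round(r["score"],2),np.round(r["extent"]),m.sum(),"top",round(top,3),np.round(rc[0],1),np.round(rc[1],1),round(rc[2],1), np.median(p["img"][m],0))
E
```

```text
blank1 0.8 [156. 196. 168. 212.] 261 top 0.05 [448.  283.8] [36.3 43.7] 89.4 [254. 241. 240.]
blank1 0.79 [190. 199. 208. 214.] 253 top 0.05 [447.8 182.9] [35.  44.4] 70.5 [254. 253. 247.]
blank1 0.61 [320. 170. 337. 189.] 237 top 0.049 [ 544.4 -185.1] [42.1 37.5] 46.7 [166.  80. 187.]
blank1 0.59 [259. 194. 275. 212.] 257 top 0.05 [469.7 -13.3] [43.6 36.1] 21.3 [254. 253. 249.]
blank1 0.59 [296. 201. 314. 220.] 246 top 0.05 [ 446.  -118.5] [35.8 44.4] 63.1 [254.5 254.  252.5]
blank1 0.58 [284. 167. 296. 187.] 257 top 0.049 [546.4 -79.3] [36.5 43.6] 31.2 [164.  83. 174.]
blank1 0.55 [250. 224. 265. 245.] 188 top 0.05 [375.2  13.1] [32.7 41.9] 49.9 [185. 100. 224.]
blank1 0.54 [299. 245. 312. 260.] 233 top 0.05 [ 331.1 -125.2] [35.7 44.2] 59.9 [ 67. 134. 246.]
blank1 0.49 [226. 201. 242. 216.] 239 top 0.05 [447.9  90.7] [46.3 31.1] 2.6 [253. 251. 248.]
setter 0.55 [234. 133. 252. 150.] 208 top 0.08 [639.1  62. ] [46.1 33. ] 10.5 [237.  59.  51.]
rack 0.73 [182. 119. 308. 165.] 4396 top 0.045 [650.4  52. ] [126.7 349.6] 5.9 [ 90.  153.5 121. ]
rack 0.51 [186. 122. 263. 140.] 381 top 0.
[... 201 characters left out ...]
.7] [48.  17.9] 57.3 [46. 46. 47.]
crate 0.69 [260. 194. 276. 210.] 242 top 0.05 [469.7 -13.3] [43.6 36.1] 21.3 [255. 254. 255.]
crate 0.62 [185. 199. 207. 219.] 263 top 0.05 [447.8 182.8] [35.7 44.1] 69.2 [254. 252. 243.]
crate 0.61 [347. 175. 439. 235.] 5198 top 0.058 [ 472.2 -363.6] [171.1 221.6] 1.0 [48. 46. 49.]
crate 0.49 [184. 118. 308. 166.] 4484 top 0.045 [650.4  51.8] [126.7 350.1] 5.9 [ 90. 153. 121.]
mug 0.59 [ 98. 142. 137. 171.] 884 top 0.084 [580.  408.2] [75.8 77.7] 82.2 [55.  74.  95.5]
oiler 0.79 [114. 198. 140. 226.] 406 top 0.119 [429.7 375.4] [23.9 22.4] 73.9 [192.  131.  131.5]
bar 0.74 [188. 122. 263. 138.] 309 top 0.046 [670.3 110.5] [ 37.4 218.3] 9.6 [255. 157.  25.]
```

View pics/b_top.png

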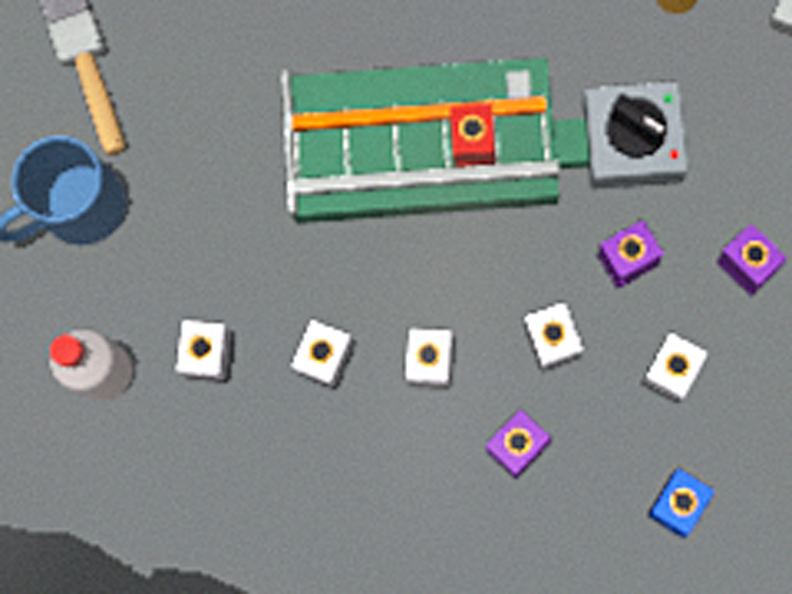

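```bash
cat >> h.py <<'E'
from scipy.spatial.transform import Rotation as Ro
def tool():
    s=get_state();M=Ro.from_quat(s["eef_rot"]).as_matrix();return np.array(s["tool_pos"]),M,s
def goto(x,y,z,phi,lag=True):
    """print shift needed in tool axes for TCP target with tool y dir phi(deg, mod180)"""
    P,M,s=tool();cur=np.degrees(np.arctan2(M[1,1],M[0,1]))
    d=(phi-cur+90)%180-90
    print("pos",np.round(P*1000,1),"phi %.1f"%cur,"q7 %.2f"%s["q"][6],"t %.1f"%s["clock"],"open %.3f"%s["opening"],"F",np.round(s["contact_force"],1),"tilt",np.round(M[:,2],3))
    dl=M.T@(np.array([x,y,z])-P)*1000
    print("with NO turn first: d",np.round(dl,1)," turn %.3f"%(-np.radians(d)), "world d",np.round((np.array([x,y,z])-P)*1000,1))
    a=np.radians(cur+d);ty=np.array([np.cos(a),np.sin(a),0]);tx=np.cross(ty,[0,0,-1]);w=(np.array([x,y,z])-P)*1000
    print("after the turn: dx %.1f dy %.1f dz %.1f"%(w@tx,w@ty,-w[2]))
E
python3 - <<'E'
from h import *
p=snapshot("wrist");P,M,s=tool();c=-np.asarray(p["R"]).T@p["t"]
print("cam in tool",M.T@(c-P),"view dir in tool",M.T@np.asarray(p["R"])[2])
goto(.45,.06,.3,6)
E
```

```text
cam in tool [ 0.08555016  0.0009007  -0.14569891] view dir in tool [-0.32217827  0.00193856  0.94667703]
pos [234.6 579.3 238.8] phi 68.0 q7 -0.22 t 0.7 open 1.000 F [-0.8  0.9  1.1] tilt [-0.  0. -1.]
with NO turn first: d [-394.6 -400.5  -61.3]  turn 1.081 world d [ 215.4 -519.3   61.2]
after the turn: dx -539.0 dy 160.0 dz -61.2
```

Call:
send_rows([
  {"turn":0.15,"dz":-8},
  {"turn":0.15,"dz":-8},
  {"turn":0.15,"dz":-8},
  {"turn":0.15,"dz":-8},
  {"turn":0.15,"dz":-8},
  {"turn":0.15,"dz":-8},
  {"turn":0.15,"dz":-8},
  {"turn":0.03,"dz":-5},
])

```text
schema error: expected keys grip, dx, dy, dz, turn
```

Call:
send_rows([
  {"dx":-40,"dy":25},
  {"dx":-40,"dy":25},
  {"dx":-40,"dy":25},
  {"dx":-40,"dy":25},
  {"dx":-40,"dy":25},
  {"dx":-40,"dy":25},
  {"dx":-40,"dy":25},
  {"dx":-40,"dy":25},
  {"dx":-40,"dy":25},
  {"dx":-40,"dy":25},
  {"dx":-40,"dy":25},
  {"dx":-40,"dy":25},
  {"dx":-40,"dy":25},
  {"dx":-40,"dy":25},
  {},
  {},
])

```text
schema error: expected keys grip, dx, dy, dz, turn
```

```bash
python3 - <<'E'
from h import *
p=snapshot("wrist");save(p,"c_w.png",None,1.5)
goto(.64,.06,.3,6)
w=cloud(p)
np.save("cw.npy",w);np.save("ci.npy",p["img"])
for n in ["setter","rack","knob","bar"]:
    for r in regions_of(p,n):
        if r["score"]>.3: print(n,round(r["score"],2),np.round(r["extent"]))
E
```

```text
pos [234.6 579.3 238.8] phi 68.0 q7 -0.22 t 0.7 open 0.998 F [ 0.4  0.2 -0. ] tilt [ 0.  0. -1.]
with NO turn first: d [-570.7 -329.2  -61.3]  turn 1.081 world d [ 405.4 -519.3   61.2]
after the turn: dx -558.9 dy 348.9 dz -61.2
```

View pics/c_w.png

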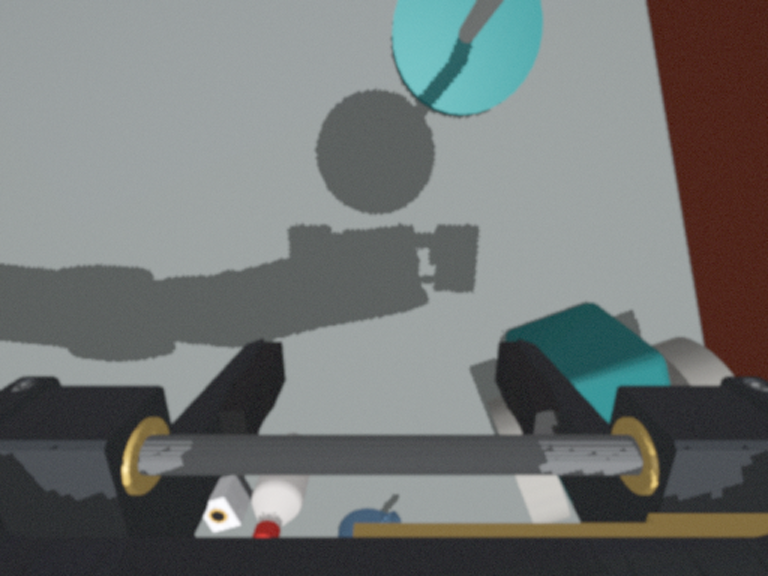

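Call:
send_rows([
  {"grip":1,"dx":0,"dy":0,"dz":-10,"turn":0.15},
  {"grip":1,"dx":0,"dy":0,"dz":-10,"turn":0.15},
  {"grip":1,"dx":0,"dy":0,"dz":-10,"turn":0.15},
  {"grip":1,"dx":0,"dy":0,"dz":-10,"turn":0.15},
  {"grip":1,"dx":0,"dy":0,"dz":-10,"turn":0.15},
  {"grip":1,"dx":0,"dy":0,"dz":-10,"turn":0.15},
  {"grip":1,"dx":0,"dy":0,"dz":-10,"turn":0.15},
  {"grip":1,"dx":0,"dy":0,"dz":-10,"turn":0.03},
])

```text
clock: 1.7
tool_pos: [0.2344, 0.5793, 0.3192]
eef_rot: [0.669, 0.743, -0.0, 0.0]
contact_force: [0.1, 0.2, 0.2]
opening: 1.0
```

Call:
send_rows([
  {"grip":1,"dx":-39,"dy":21,"dz":0,"turn":0},
  {"grip":1,"dx":-39,"dy":21,"dz":0,"turn":0},
  {"grip":1,"dx":-39,"dy":21,"dz":0,"turn":0},
  {"grip":1,"dx":-39,"dy":21,"dz":0,"turn":0},
  {"grip":1,"dx":-39,"dy":21,"dz":0,"turn":0},
  {"grip":1,"dx":-39,"dy":21,"dz":0,"turn":0},
  {"grip":1,"dx":-39,"dy":21,"dz":0,"turn":0},
  {"grip":1,"dx":-39,"dy":21,"dz":0,"turn":0},
  {"grip":1,"dx":-39,"dy":21,"dz":0,"turn":0},
  {"grip":1,"dx":-39,"dy":21,"dz":0,"turn":0},
  {"grip":1,"dx":-39,"dy":21,"dz":0,"turn":0},
  {"grip":1,"dx":-39,"dy":21,"dz":0,"turn":0},
  {"grip":1,"dx":-39,"dy":21,"dz":0,"turn":0},
  {"grip":1,"dx":-39,"dy":21,"dz":0,"turn":0},
  {"grip":1,"dx":-39,"dy":21,"dz":0,"turn":0},
  {"grip":1,"dx":-39,"dy":21,"dz":0,"turn":0},
  {"grip":1,"dx":0,"dy":0,"dz":0,"turn":0},
  {"grip":1,"dx":0,"dy":0,"dz":0,"turn":0},
])

```text
clock: 3.5
tool_pos: [0.6348, -0.0066, 0.3184]
eef_rot: [0.669, 0.743, -0.0, -0.0]
contact_force: [-0.9, 1.1, -1.3]
opening: 1.001
```

```bash
python3 - <<'E'
from h import *
import pickle
p=snapshot("wrist");save(p,"d_w.png",None,1.5);pickle.dump(p,open("d.pkl","wb"))
goto(.64,-.01,.32,6)
for n in ["setter","rack","knob","bar"]:
    for r in regions_of(p,n):
        if r["score"]>.3: print(n,round(r["score"],2),np.round(r["extent"]))
E
```

```text
pos [634.4  -4.7 318.5] phi 6.2 q7 0.12 t 3.5 open 1.001 F [-0.8  1.  -0. ] tilt [-0.001  0.001 -1.   ]
with NO turn first: d [-5.8  5.  -1.5]  turn 0.003 world d [ 5.6 -5.3  1.5]
after the turn: dx -5.8 dy 5.1 dz -1.5
setter 0.6 [253. 100. 284. 123.]
setter 0.42 [230.   0. 325. 222.]
rack 0.94 [231.   0. 326. 222.]
knob 0.94 [255. 185. 284. 220.]
bar 0.61 [281.   2. 309. 152.]
```

View pics/d_w.png

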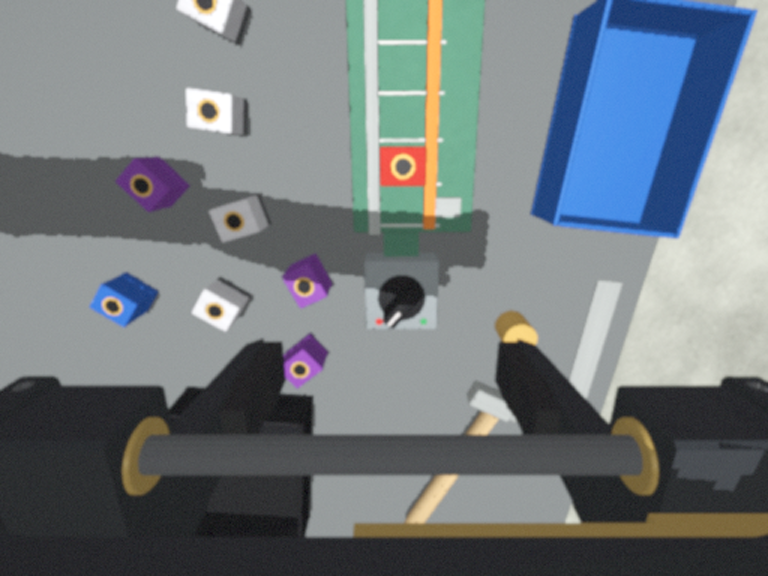

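```bash
cat > rackfit.py <<'E'
from h import *
from scipy.optimize import minimize
def fitrack(views,bar=0.0,x0=(.65,.107,.09)):
    # rasterise model colours at their heights and compare to image hue classes
    def classes(p):
        hsv=cv2.cvtColor(p["img"],cv2.COLOR_RGB2HSV);H,S,V=[hsv[...,i].astype(int) for i in range(3)]
        g=((H>60)&(H<90)&(S>80)&(S<220)).astype(np.float32)
        o=((H>8)&(H<22)&(S>150)&(V>130)).astype(np.float32)
        return [cv2.GaussianBlur(m,(0,0),1.0) for m in (g,o)]
    C=[classes(p) for p in views]
    def edge(a,b,n): t=np.linspace(0.03,.97,n)[:,None];return np.array(a)+(np.array(b)-np.array(a))*t
    # edge samples with inward normal in rack xy, height, class
    E=[]
    def add(a,b,nrm,z,c,n=40): E.append((edge(a,b,n),np.array(nrm,float),z,c))
    add((77,-118),(77,118),(-1,0),.030,0); add((-53,-118),(77,-118),(0,1),.030,0,20)
    add((-53,-118),(-53,118),(1,0),.030,0)
    add((23.5+bar,-110),(23.5+bar,110),(1,0),.042,1); add((35.5+bar,-110),(35.5+bar,110),(-1,0),.042,1)
    add((23.5+bar,-112),(35.5+bar,-112),(0,1),.042,1,4)
    def cost(v):
        c,s=np.cos(v[2]),np.sin(v[2]);R=np.array([[c,-s],[s,c]]);J=0
        for p,cl in zip(views,C):
            for pts,n,z,k in E:
                for sg,off in ((1,4.0),(-1,4.0)):
                    q=(pts+sg*off*n)/1000@R.T+v[:2]
                    uv=proj(p,np.c_[q,np.full(len(q),z)]).astype(np.float32)
                    ok=(uv[:,0]>2)&(uv[:,0]<509)&(uv[:,1]>2)&(uv[:,1]<250)
                    val=cv2.remap(cl[k],uv[:,:1].copy(),uv[:,1:].copy(),cv2.INTER_LINEAR)[:,0]
                    J-=sg*(val*ok).sum()
        return J
    r=minimize(cost,x0,method="Nelder-Mead",options=dict(initial_simplex=np.array(x0)+np.array([[0,0,0],[.01,0,0],[0,.01,0],[0,0,.05]]),xatol=1e-5,fatol=1e-3))
    return r.x,r.fun
def overlay(p,v,name,bar=0.,crop=None,k=2):
    im=cv2.resize(cv2.cvtColor(p["img"],cv2.COLOR_RGB2BGR),None,fx=k,fy=k,interpolation=cv2.INTER_CUBIC)
    c,s=np.cos(v[2]),np.sin(v[2]);R=np.array([[c,-s],[s,c]])
    def poly(pts,z,col):
        q=np.array(pts)/1000@R.T+v[:2];uv=(proj(p,np.c_[q,np.full(len(q),z)])+.5)*k-.5
        cv2.polylines(im,[np.round(uv*8).astype(np.int32)],True,col,1,cv2.LINE_AA,3)
    poly([(-53,-118),(77,-118),(77,118),(-53,118)],.03,(255,0,255))
    poly([(23.5+bar,-112),(35.5+bar,-112),(35.5+bar,112),(23.5+bar,112)],.042,(255,0,0))
    poly([(-23.5,-118),(-23.5,112)],.042,(0,0,255))
    poly([(-42,-232),(42,-232),(42,-148),(-42,-148)],.04,(0,255,255))
    for y in (88,44,0,-44,-88): poly([(-22,y-18),(22,y-18),(22,y+18),(-22,y+18)],.03,(255,255,0))
    if crop: a,b,cc,d=[int(k*t) for t in crop];im=im[b:d,a:cc]
    cv2.imwrite("pics/"+name,im)
E
python3 - <<'E'
from rackfit import *
import pickle
d=pickle.load(open("d.pkl","rb"));t=snapshot("top")
for vs in ([d],[t],[d,t]):
    v,c=fitrack(vs);print(np.round(v*1000,1),np.degrees(v[2]),c)
v,c=fitrack([d])
overlay(d,v,"e_w.png",0,(220,0,340,240),3)
overlay(t,v,"e_t.png",0,(170,100,320,180),5)
k=v[:2]+np.array([np.sin(v[2]),-np.cos(v[2])])*.19;print("knob",k)
E
```

```text
[665.3 110.6 121.7] 6.975393416605182 -27.614248275756836
[668.6 111.8 124.1] 7.110440522123588 -13.35666561126709
[666.6 110.7 116.5] 6.673911748223358 -38.93793487548828
knob [ 0.6884162  -0.07799024]
```

View pics/e_w.png

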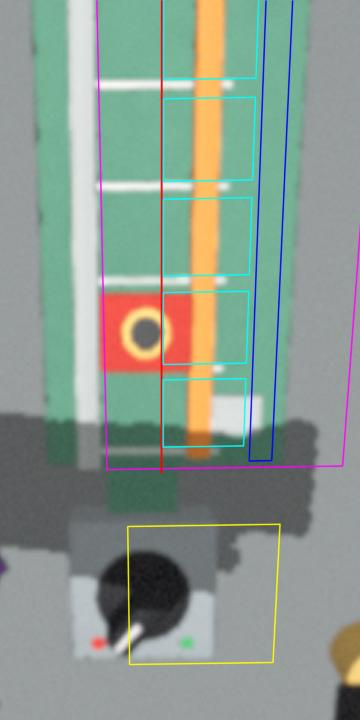

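View pics/e_t.png

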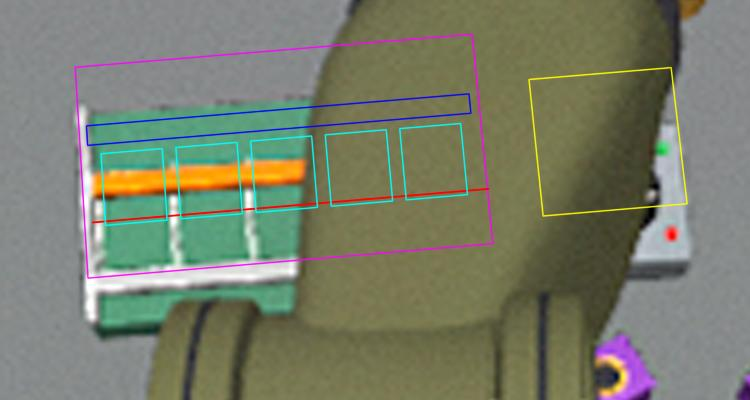

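```bash
python3 - <<'E'
from rackfit import *
import pickle
d=pickle.load(open("d.pkl","rb"));t=snapshot("top")
best=min((fitrack([d],0,(x,y,a)) for x in (.625,.635,.645) for y in (.105,.115) for a in (.04,.08)),key=lambda r:r[1])
v=best[0];print(np.round(v*1000,1),np.degrees(v[2]),best[1])
v2=fitrack([d,t],0,tuple(v));print(v2);v3=fitrack([t],0,tuple(v));print(v3)
overlay(d,v,"e_w.png",0,(220,0,340,240),3)
overlay(t,v,"e_t.png",0,(170,100,320,180),5)
k=v[:2]+np.array([np.sin(v[2]),-np.cos(v[2])])*.19;print("knob",k)
E
```

```text
[633.5 106.5 109.4] 6.269075086162943 -142.80258178710938
(array([0.63326415, 0.10845851, 0.11213444]), np.float64(-197.4013214111328))
(array([0.63239773, 0.11750922, 0.11898135]), np.float64(-55.80741882324219))
knob [ 0.65422349 -0.08240193]
```

View pics/e_w.png

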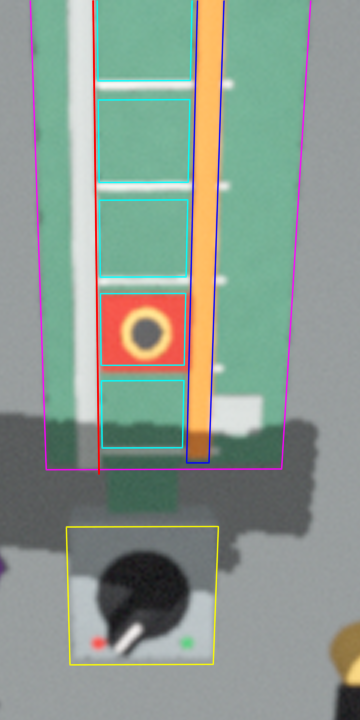

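View pics/e_t.png

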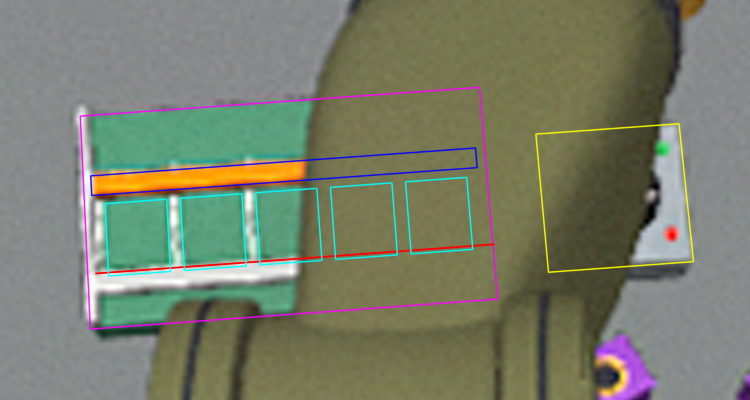

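```bash
python3 - <<'E'
from h import *
goto(.6545,-.081,.14,-33.8)
E
```

```text
pos [634.5  -4.3 318.9] phi 6.2 q7 0.12 t 3.9 open 0.998 F [0.2 0.7 0.1] tilt [ 0.     0.001 -1.   ]
with NO turn first: d [-78.5  11.6 178.9]  turn 0.698 world d [  20.   -76.7 -178.9]
after the turn: dx -52.6 dy 59.3 dz 178.9
```

Call:
send_rows([
  {"grip":1,"dx":0,"dy":0,"dz":0,"turn":0.14},
  {"grip":1,"dx":0,"dy":0,"dz":0,"turn":0.14},
  {"grip":1,"dx":0,"dy":0,"dz":0,"turn":0.14},
  {"grip":1,"dx":0,"dy":0,"dz":0,"turn":0.14},
  {"grip":1,"dx":0,"dy":0,"dz":0,"turn":0.138},
  {"grip":1,"dx":-10,"dy":12,"dz":36,"turn":0},
  {"grip":1,"dx":-10,"dy":12,"dz":36,"turn":0},
  {"grip":1,"dx":-11,"dy":12,"dz":36,"turn":0},
  {"grip":1,"dx":-11,"dy":12,"dz":36,"turn":0},
  {"grip":1,"dx":-11,"dy":11,"dz":36,"turn":0},
  {"grip":1,"dx":0,"dy":0,"dz":0,"turn":0},
  {"grip":1,"dx":0,"dy":0,"dz":0,"turn":0},
])

```text
clock: 5.05
tool_pos: [0.6542, -0.0818, 0.1391]
eef_rot: [0.883, 0.47, -0.0, -0.0]
contact_force: [-0.2, 0.5, 1.4]
opening: 1.0
```

```bash
python3 - <<'E'
from h import *
goto(.6545,-.081,.051,-33.8)
p=snapshot("wrist");save(p,"f_w.png")
E
```

```text
pos [654.2 -81.8 139.1] phi -33.9 q7 -0.30 t 5.0 open 1.000 F [-0.2  0.5  1.4] tilt [-0.     0.001 -1.   ]
with NO turn first: d [ 0.8 -0.1 88.1]  turn -0.002 world d [  0.3   0.8 -88.1]
after the turn: dx 0.9 dy -0.2 dz 88.1
```

View pics/f_w.png

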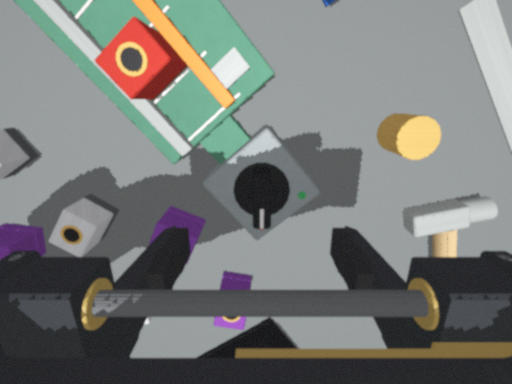

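Call:
send_rows([
  {"grip":1,"dx":1,"dy":0,"dz":22,"turn":0},
  {"grip":1,"dx":0,"dy":0,"dz":22,"turn":0},
  {"grip":1,"dx":0,"dy":0,"dz":22,"turn":0},
  {"grip":1,"dx":0,"dy":0,"dz":22,"turn":0},
  {"grip":1,"dx":0,"dy":0,"dz":0,"turn":0},
  {"grip":0,"dx":0,"dy":0,"dz":0,"turn":0},
  {"grip":0,"dx":0,"dy":0,"dz":0,"turn":0},
  {"grip":0,"dx":0,"dy":0,"dz":0,"turn":0},
  {"grip":0,"dx":0,"dy":0,"dz":0,"turn":0},
  {"grip":0,"dx":0,"dy":0,"dz":0,"turn":0},
  {"grip":0,"dx":0,"dy":0,"dz":0,"turn":0},
  {"grip":0,"dx":0,"dy":0,"dz":0,"turn":0},
  {"grip":0,"dx":0,"dy":0,"dz":0,"turn":0},
  {"grip":0,"dx":0,"dy":0,"dz":0,"turn":0},
  {"grip":0,"dx":0,"dy":0,"dz":0,"turn":0},
], force=35)

```text
clock: 6.6
tool_pos: [0.6555, -0.0823, 0.0507]
eef_rot: [0.883, 0.47, 0.001, 0.001]
contact_force: [2.5, -0.6, -3.2]
opening: 0.179
```

Call:
send_rows([
  {"grip":0,"dx":0,"dy":0,"dz":0,"turn":-0.14},
  {"grip":0,"dx":0,"dy":0,"dz":0,"turn":-0.14},
  {"grip":0,"dx":0,"dy":0,"dz":0,"turn":-0.14},
  {"grip":0,"dx":0,"dy":0,"dz":0,"turn":-0.14},
  {"grip":0,"dx":0,"dy":0,"dz":0,"turn":-0.14},
  {"grip":0,"dx":0,"dy":0,"dz":0,"turn":-0.14},
  {"grip":0,"dx":0,"dy":0,"dz":0,"turn":-0.14},
  {"grip":0,"dx":0,"dy":0,"dz":0,"turn":-0.14},
  {"grip":0,"dx":0,"dy":0,"dz":0,"turn":-0.14},
  {"grip":0,"dx":0,"dy":0,"dz":0,"turn":-0.14},
  {"grip":0,"dx":0,"dy":0,"dz":0,"turn":0},
  {"grip":0,"dx":0,"dy":0,"dz":0,"turn":0},
])

```text
clock: 7.8
tool_pos: [0.6554, -0.0822, 0.0508]
eef_rot: [0.374, 0.928, 0.0, 0.001]
contact_force: [2.7, -1.9, -1.6]
opening: 0.177
```

```bash
python3 - <<'E'
from h import *
goto(.6545,-.081,.051,-33.8+80.2)
p=snapshot("wrist");save(p,"g_w.png")
print(get_state()["moment"])
E
```

```text
pos [655.4 -82.2  50.8] phi 46.1 q7 0.68 t 7.8 open 0.177 F [ 2.7 -1.9 -1.6] tilt [ 0.002 -0.    -1.   ]
with NO turn first: d [ 1.5  0.2 -0.2]  turn -0.005 world d [-0.9  1.2  0.2]
after the turn: dx 1.5 dy 0.3 dz -0.2
[-0.30865987 -0.64376809  0.11205801]
```

View pics/g_w.png

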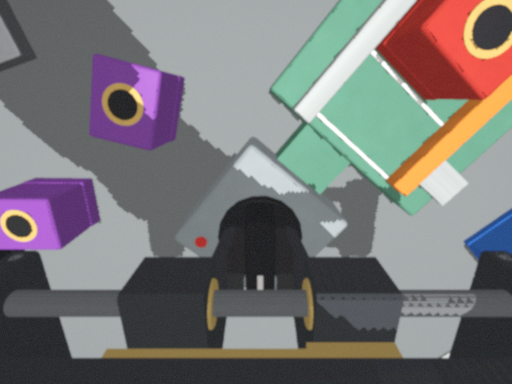

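Call:
send_rows([
  {"grip":1,"dx":0,"dy":0,"dz":0,"turn":0},
  {"grip":1,"dx":0,"dy":0,"dz":0,"turn":0},
  {"grip":1,"dx":0,"dy":0,"dz":0,"turn":0},
  {"grip":1,"dx":0,"dy":0,"dz":0,"turn":0},
  {"grip":1,"dx":0,"dy":0,"dz":0,"turn":0},
  {"grip":1,"dx":0,"dy":0,"dz":-30,"turn":0},
  {"grip":1,"dx":0,"dy":0,"dz":-40,"turn":0},
  {"grip":1,"dx":0,"dy":0,"dz":-40,"turn":0},
  {"grip":1,"dx":0,"dy":0,"dz":-40,"turn":0.1},
  {"grip":1,"dx":0,"dy":0,"dz":0,"turn":0.15},
  {"grip":1,"dx":0,"dy":0,"dz":0,"turn":0.15},
  {"grip":1,"dx":0,"dy":0,"dz":0,"turn":0.15},
  {"grip":1,"dx":0,"dy":0,"dz":0,"turn":0.145},
  {"grip":1,"dx":0,"dy":0,"dz":0,"turn":0},
  {"grip":1,"dx":0,"dy":0,"dz":0,"turn":0},
])

```text
clock: 9.35
tool_pos: [0.6545, -0.0815, 0.2006]
eef_rot: [0.665, 0.747, -0.0, -0.0]
contact_force: [-0.2, 0.6, 0.3]
opening: 1.001
```

```bash
python3 - <<'E'
from rackfit import *
import pickle
goto(.6382,.0648,.2,6.3)
p=snapshot("wrist");pickle.dump(p,open("h.pkl","wb"));t=snapshot("top")
v,c=fitrack([p],18,(.6334,.1085,.11));print(v,c);v0=v
v,c=fitrack([p,t],18,(.6334,.1085,.11));print(v,c)
overlay(p,v0,"h_w.png",18,(100,0,420,250),2.4)
E
```

```text
pos [654.5 -81.5 200.6] phi 6.7 q7 0.18 t 9.3 open 1.001 F [-0.2  0.6  0.3] tilt [-0. -0. -1.]
with NO turn first: d [147.3   0.8   0.6]  turn 0.007 world d [-16.3 146.3  -0.6]
after the turn: dx 147.3 dy -0.2 dz 0.6
[0.63324355 0.10708576 0.12127604] -66.24568176269531
[0.63333456 0.10724521 0.11458422] -176.95375061035156
```

View pics/h_w.png

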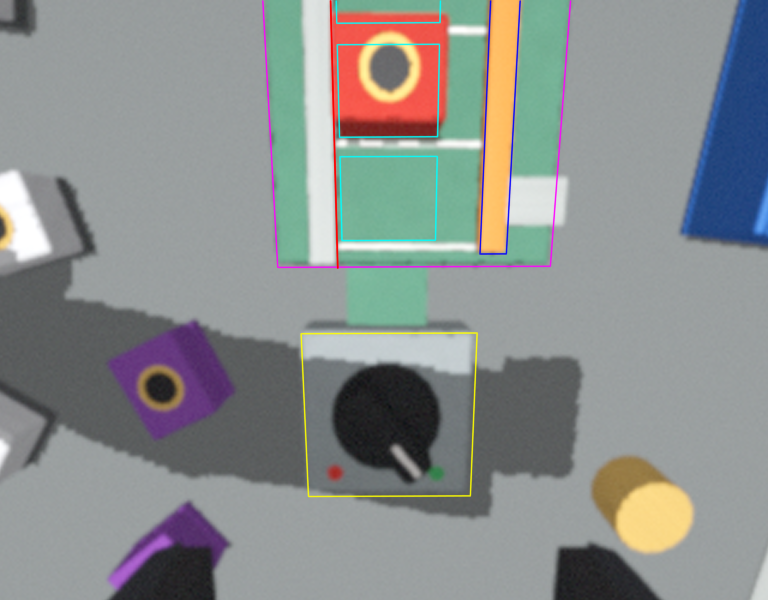

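Call:
send_rows([
  {"grip":1,"dx":37,"dy":0,"dz":0,"turn":0.003},
  {"grip":1,"dx":37,"dy":0,"dz":0,"turn":0},
  {"grip":1,"dx":37,"dy":0,"dz":0,"turn":0},
  {"grip":1,"dx":36,"dy":0,"dz":0,"turn":0},
  {"grip":1,"dx":0,"dy":0,"dz":40,"turn":0},
  {"grip":1,"dx":0,"dy":0,"dz":40,"turn":0},
  {"grip":1,"dx":0,"dy":0,"dz":40,"turn":0},
  {"grip":1,"dx":0,"dy":0,"dz":20,"turn":0},
  {"grip":1,"dx":0,"dy":0,"dz":10,"turn":0},
  {"grip":1,"dx":0,"dy":0,"dz":0,"turn":0},
  {"grip":0,"dx":0,"dy":0,"dz":0,"turn":0},
  {"grip":0,"dx":0,"dy":0,"dz":0,"turn":0},
  {"grip":0,"dx":0,"dy":0,"dz":0,"turn":0},
  {"grip":0,"dx":0,"dy":0,"dz":0,"turn":0},
  {"grip":0,"dx":0,"dy":0,"dz":0,"turn":0},
  {"grip":0,"dx":0,"dy":0,"dz":0,"turn":0},
  {"grip":0,"dx":0,"dy":0,"dz":0,"turn":0},
], force=25)

```text
clock: 11.15
tool_pos: [0.6387, 0.0645, 0.051]
eef_rot: [0.667, 0.745, 0.0, 0.0]
contact_force: [0.1, 1.0, 1.3]
opening: 0.494
```

```bash
python3 - <<'E'
from h import *
goto(.472,-.3636,.2,6.5)
p=snapshot("wrist");save(p,"i_w.png")
E
```

```text
pos [638.7  64.5  51. ] phi 6.3 q7 -0.03 t 11.2 open 0.494 F [0.1 1.  1.3] tilt [ 0.001  0.    -1.   ]
with NO turn first: d [-407.2 -212.6 -149.1]  turn -0.003 world d [-166.7 -428.1  149. ]
after the turn: dx -406.5 dy -214.1 dz -149.0
```

View pics/i_w.png

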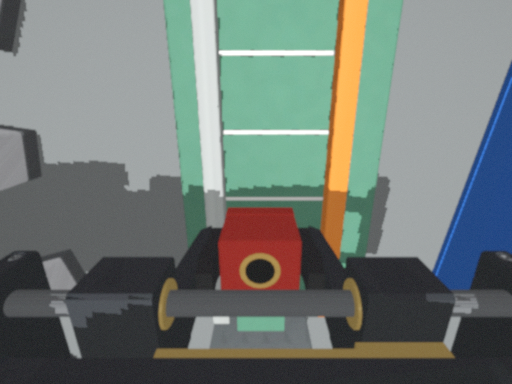

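Call:
send_rows([
  {"grip":0,"dx":0,"dy":0,"dz":-20,"turn":0},
  {"grip":0,"dx":0,"dy":0,"dz":-40,"turn":0},
  {"grip":0,"dx":0,"dy":0,"dz":-40,"turn":0},
  {"grip":0,"dx":0,"dy":0,"dz":-30,"turn":0},
  {"grip":0,"dx":-40,"dy":-21,"dz":0,"turn":0},
  {"grip":0,"dx":-40,"dy":-21,"dz":0,"turn":0},
  {"grip":0,"dx":-40,"dy":-21,"dz":0,"turn":0},
  {"grip":0,"dx":-40,"dy":-21,"dz":0,"turn":0},
  {"grip":0,"dx":-40,"dy":-21,"dz":0,"turn":0},
  {"grip":0,"dx":-40,"dy":-21,"dz":0,"turn":0},
  {"grip":0,"dx":-40,"dy":-21,"dz":0,"turn":0},
  {"grip":0,"dx":-40,"dy":-21,"dz":0,"turn":0},
  {"grip":0,"dx":-40,"dy":-21,"dz":0,"turn":0},
  {"grip":0,"dx":-40,"dy":-21,"dz":0,"turn":0},
  {"grip":0,"dx":-7,"dy":-3,"dz":0,"turn":0},
  {"grip":0,"dx":0,"dy":0,"dz":0,"turn":0},
  {"grip":0,"dx":0,"dy":0,"dz":0,"turn":0},
])

```text
clock: 12.9
tool_pos: [0.472, -0.3618, 0.1804]
eef_rot: [0.667, 0.745, 0.001, -0.001]
contact_force: [0.5, 0.8, -0.6]
opening: 0.497
```

```bash
python3 - <<'E'
from h import *
goto(.472,-.3636,.032,6.5)
p=snapshot("wrist");save(p,"j_w.png")
E
```

```text
pos [ 472.  -361.8  180.4] phi 6.4 q7 0.64 t 12.9 open 0.497 F [ 0.5  0.8 -0.6] tilt [ 0.     0.002 -1.   ]
with NO turn first: d [ -2.1  -0.3 148.4]  turn -0.002 world d [  -0.    -1.8 -148.4]
after the turn: dx -1.8 dy -0.2 dz 148.4
```

View pics/j_w.png

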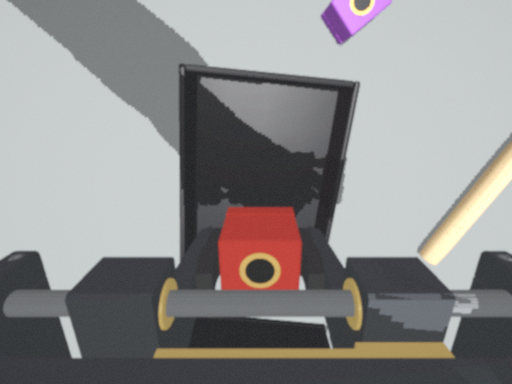

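Call:
send_rows([
  {"grip":0,"dx":0,"dy":0,"dz":40,"turn":0},
  {"grip":0,"dx":0,"dy":0,"dz":40,"turn":0},
  {"grip":0,"dx":0,"dy":0,"dz":35,"turn":0},
  {"grip":0,"dx":0,"dy":0,"dz":20,"turn":0},
  {"grip":0,"dx":0,"dy":0,"dz":13,"turn":0},
  {"grip":0,"dx":0,"dy":0,"dz":0,"turn":0},
  {"grip":0.8,"dx":0,"dy":0,"dz":0,"turn":0},
  {"grip":0.8,"dx":0,"dy":0,"dz":0,"turn":0},
  {"grip":0.8,"dx":0,"dy":0,"dz":0,"turn":0},
  {"grip":0.8,"dx":0,"dy":0,"dz":0,"turn":0},
  {"grip":0.8,"dx":0,"dy":0,"dz":-30,"turn":0},
  {"grip":0.8,"dx":0,"dy":0,"dz":-40,"turn":0},
  {"grip":0.8,"dx":0,"dy":0,"dz":-40,"turn":0},
  {"grip":1,"dx":0,"dy":0,"dz":-40,"turn":0},
  {"grip":1,"dx":0,"dy":0,"dz":0,"turn":0},
])

```text
clock: 14.45
tool_pos: [0.4743, -0.3658, 0.1886]
eef_rot: [0.667, 0.745, 0.001, 0.006]
contact_force: [0.7, -0.2, -0.3]
opening: 0.959
```

```bash
cat > look.py <<'E'
from h import *
def blocks(p):
    w=cloud(p);out=[]
    for r in regions_of(p,"blank1"):
        if r["score"]<.25: continue
        m=r["pixels"];hsv=cv2.cvtColor(p["img"],cv2.COLOR_RGB2HSV)
        sat=np.median(hsv[...,1][m]);pts=w[m];pts=pts[~np.isnan(pts[:,0])]
        top=np.percentile(pts[:,2],90);q=pts[pts[:,2]>top-.008]
        if len(q)<20: continue
        (cx,cy),(a,b),ang=cv2.minAreaRect((q[:,:2]*1000).astype(np.float32))
        phi=ang if a>b else ang+90
        out.append((round(r["score"],2),np.round([cx,cy],1),"size",np.round([a,b],1),"phi",round((phi+90)%180-90,1),"top",round(top,3),"sat",sat,"ext",np.round(r["extent"])))
    return out
E
python3 - <<'E'
from look import *
p=snapshot("top");save(p,"k_t.png",(90,40,450,280),2)
for b in blocks(p):print(*b)
goto(.446,-.1185,.2,-27)
E
```

```text
0.74 [447.6 285.1] size [36.1 43.4] phi -2.9 top 0.05 sat 4.0 ext [150. 198. 168. 212.]
0.73 [376.1  12.9] size [35.3 43.5] phi -42.6 top 0.05 sat 138.0 ext [248. 228. 265. 244.]
0.7 [ 445.6 -117.6] size [34.2 42.8] phi -29.6 top 0.049 sat 0.0 ext [295. 201. 311. 221.]
0.67 [545.4 -78.6] size [35.1 43.1] phi -58.4 top 0.049 sat 154.0 ext [282. 167. 297. 184.]
0.63 [446.6  92. ] size [43.  33.9] phi 2.2 top 0.05 sat 1.0 ext [224. 202. 237. 217.]
0.58 [445.4 183.1] size [35.3 39.3] phi -22.6 top 0.05 sat 0.0 ext [188. 203. 206. 213.]
0.58 [ 543.4 -184.1] size [42.2 35.1] phi 46.6 top 0.05 sat 159.0 ext [318. 171. 338. 186.]
0.53 [ 331.2 -125. ] size [35.2 44.1] phi -29.6 top 0.05 sat 179.0 ext [298. 243. 315. 260.]
0.5 [469.9 -13.4] size [43.5 35.3] phi 21.8 top 0.049 sat 0.0 ext [257. 195. 278. 212.]
0.38 [655.   52.3] size [127.4 349.9] phi -82.1 top 0.045 sat 101.0 ext [183. 115. 305. 169.]
pos [ 471.7 -363.9  183.9] phi 6.3 q7 0.64 t 14.6 open 1.001 F [-0.1 -0.4  0.3] tilt [ 0.002 -0.001 -1.   ]
with NO turn first: d [246.7   1.4 -16.5]  turn 0.581 world d [-25.7 245.4  16.1]
after the turn: dx 207.0 dy -134.3 dz -16.1
```

View pics/k_t.png

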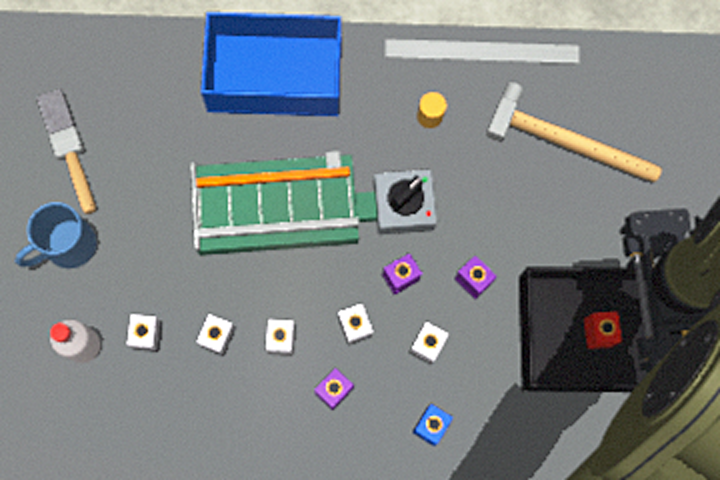

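Call:
send_rows([
  {"grip":1,"dx":0,"dy":0,"dz":0,"turn":0.15},
  {"grip":1,"dx":0,"dy":0,"dz":0,"turn":0.15},
  {"grip":1,"dx":0,"dy":0,"dz":0,"turn":0.15},
  {"grip":1,"dx":0,"dy":0,"dz":0,"turn":0.14},
  {"grip":1,"dx":35,"dy":-22,"dz":0,"turn":0},
  {"grip":1,"dx":35,"dy":-22,"dz":0,"turn":0},
  {"grip":1,"dx":35,"dy":-22,"dz":0,"turn":0},
  {"grip":1,"dx":34,"dy":-22,"dz":0,"turn":0},
  {"grip":1,"dx":34,"dy":-23,"dz":0,"turn":0},
  {"grip":1,"dx":34,"dy":-23,"dz":0,"turn":0},
  {"grip":1,"dx":-40,"dy":0,"dz":20,"turn":0},
  {"grip":1,"dx":0,"dy":0,"dz":0,"turn":0},
])

```text
clock: 15.75
tool_pos: [0.4261, -0.1534, 0.1604]
eef_rot: [0.855, 0.519, -0.003, -0.002]
contact_force: [-0.9, -1.3, 0.6]
opening: 1.005
```

```bash
python3 - <<'E'
from look import *
p=snapshot("wrist");save(p,"l_w.png")
goto(.446,-.118,.019,-28)
for b in blocks(p):print(*b)
E
```

```text
pos [ 427.2 -153.4  161. ] phi -27.5 q7 -0.05 t 15.8 open 0.998 F [-0.7 -1.1  0.6] tilt [-0.006  0.    -1.   ]
with NO turn first: d [ 40.4   1.  141.9]  turn 0.008 world d [  18.8   35.4 -142. ]
after the turn: dx 40.1 dy -0.0 dz 142.0
0.9 [376.   14.7] size [36.1 44.6] phi -41.2 top 0.047 sat 113.0 ext [ 98.  21. 170.  81.]
0.78 [ 543.4 -183.1] size [43.8 37. ] phi 45.8 top 0.046 sat 123.0 ext [342. 126. 405. 183.]
0.75 [468.9 -12.5] size [43.7 35.6] phi 22.4 top 0.047 sat 0.0 ext [204.   1. 263.  62.]
0.65 [ 331.3 -123.7] size [35.9 42.8] phi -30.2 top 0.046 sat 178.0 ext [148. 175. 201. 217.]
0.56 [ 445.3 -116.9] size [35.7 43.9] phi -27.4 top 0.046 sat 4.0 ext [242. 120. 287. 164.]
0.56 [544.5 -77.5] size [35.6 43.9] phi -58.2 top 0.047 sat 109.0 ext [306.  24. 374.  86.]
```

View pics/l_w.png

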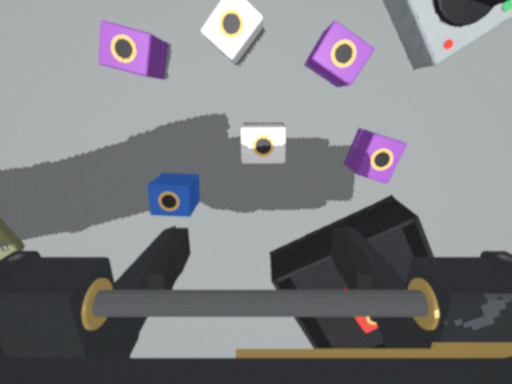

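Call:
send_rows([
  {"grip":1,"dx":20,"dy":-1,"dz":0,"turn":0},
  {"grip":1,"dx":21,"dy":0,"dz":22,"turn":0},
  {"grip":1,"dx":0,"dy":0,"dz":40,"turn":0},
  {"grip":1,"dx":0,"dy":0,"dz":40,"turn":0},
  {"grip":1,"dx":0,"dy":0,"dz":25,"turn":0},
  {"grip":1,"dx":0,"dy":0,"dz":14,"turn":0},
  {"grip":1,"dx":0,"dy":0,"dz":0,"turn":0},
  {"grip":0,"dx":0,"dy":0,"dz":0,"turn":0},
  {"grip":0,"dx":0,"dy":0,"dz":0,"turn":0},
  {"grip":0,"dx":0,"dy":0,"dz":0,"turn":0},
  {"grip":0,"dx":0,"dy":0,"dz":0,"turn":0},
  {"grip":0,"dx":0,"dy":0,"dz":0,"turn":0},
  {"grip":0,"dx":0,"dy":0,"dz":0,"turn":0},
])

```text
clock: 17.15
tool_pos: [0.4479, -0.1167, 0.022]
eef_rot: [0.855, 0.519, 0.0, 0.0]
contact_force: [-0.0, -0.1, 4.4]
opening: 0.502
```

```bash
cat >> h.py <<'E'
RX,RY,RA=633.3,108.3,0.1135
def bay(n,dx=2.0,dy=0.):
    y=88-44*(n-1)+dy
    return (RX+dx*np.cos(RA)-y*np.sin(RA))/1000,(RY+dx*np.sin(RA)+y*np.cos(RA))/1000
E
python3 - <<'E'
from h import *
for i in range(1,6): print(i,bay(i))
goto(*bay(1),.2,6.5)
E
```

```text
1 (np.float64(0.6253205624170607), np.float64(0.19596030216614574))
2 (np.float64(0.6303038469952437), np.float64(0.15224340755075882))
3 (np.float64(0.6352871315734266), np.float64(0.10852651293537195))
4 (np.float64(0.6402704161516096), np.float64(0.06480961831998507))
5 (np.float64(0.6452537007297926), np.float64(0.021092723704598172))
pos [ 447.9 -116.7   22. ] phi -27.5 q7 -0.07 t 17.1 open 0.502 F [-0.  -0.1  4.4] tilt [ 0.001 -0.    -1.   ]
with NO turn first: d [ 359.3   13.1 -177.9]  turn -0.593 world d [177.4 312.6 178. ]
after the turn: dx 290.5 dy 211.7 dz -178.0
```

Call:
send_rows([
  {"grip":0,"dx":0,"dy":0,"dz":-20,"turn":0},
  {"grip":0,"dx":0,"dy":0,"dz":-40,"turn":0},
  {"grip":0,"dx":0,"dy":0,"dz":-40,"turn":-0.15},
  {"grip":0,"dx":0,"dy":0,"dz":-40,"turn":-0.15},
  {"grip":0,"dx":0,"dy":0,"dz":-38,"turn":-0.15},
  {"grip":0,"dx":0,"dy":0,"dz":0,"turn":-0.143},
  {"grip":0,"dx":32,"dy":23,"dz":0,"turn":0},
  {"grip":0,"dx":32,"dy":23,"dz":0,"turn":0},
  {"grip":0,"dx":32,"dy":23,"dz":0,"turn":0},
  {"grip":0,"dx":32,"dy":23,"dz":0,"turn":0},
  {"grip":0,"dx":32,"dy":24,"dz":0,"turn":0},
  {"grip":0,"dx":33,"dy":24,"dz":0,"turn":0},
  {"grip":0,"dx":33,"dy":24,"dz":0,"turn":0},
  {"grip":0,"dx":33,"dy":24,"dz":0,"turn":0},
  {"grip":0,"dx":33,"dy":24,"dz":0,"turn":0},
  {"grip":0,"dx":0,"dy":0,"dz":40,"turn":0},
  {"grip":0,"dx":0,"dy":0,"dz":40,"turn":0},
  {"grip":0,"dx":0,"dy":0,"dz":40,"turn":0},
  {"grip":0,"dx":0,"dy":0,"dz":0,"turn":0},
  {"grip":0,"dx":0,"dy":0,"dz":0,"turn":0},
])

```text
clock: 19.15
tool_pos: [0.625, 0.1972, 0.0796]
eef_rot: [0.666, 0.746, -0.001, -0.0]
contact_force: [1.3, -0.3, -2.3]
opening: 0.496
```

```bash
python3 - <<'E'
from rackfit import *
goto(*bay(1,2,1.4),.053,6.5)
p=snapshot("wrist");overlay(p,(RX/1000,RY/1000,RA),"m_w.png",18,None,1.5)
E
```

```text
pos [625.  197.2  79.6] phi 6.5 q7 -0.20 t 19.1 open 0.496 F [ 1.3 -0.3 -2.3] tilt [-0.002 -0.001 -1.   ]
with NO turn first: d [ 0.2  0.3 26.6]  turn -0.001 world d [  0.2   0.2 -26.6]
after the turn: dx 0.2 dy 0.2 dz 26.6
```

View pics/m_w.png

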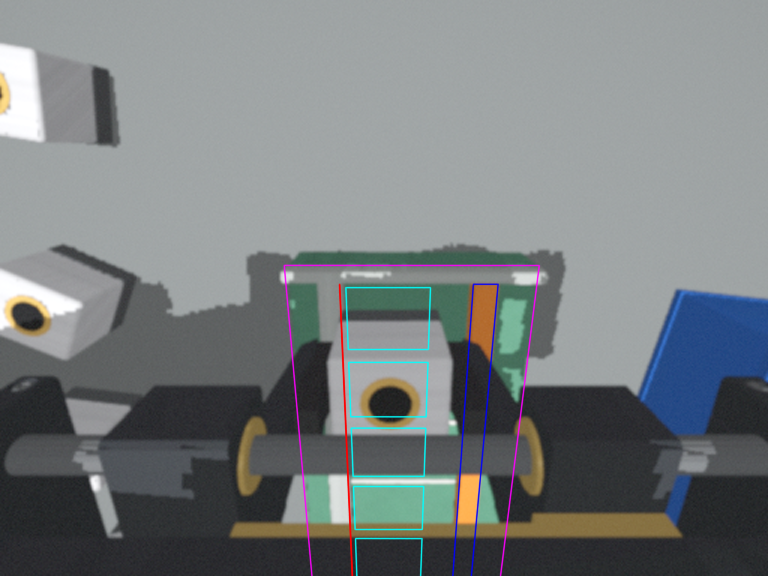

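Call:
send_rows([
  {"grip":0,"dx":0,"dy":0,"dz":15,"turn":0},
  {"grip":0,"dx":0,"dy":0,"dz":8,"turn":0},
  {"grip":0,"dx":0,"dy":0,"dz":3,"turn":0},
  {"grip":0,"dx":0,"dy":0,"dz":0,"turn":0},
  {"grip":0,"dx":0,"dy":0,"dz":0,"turn":0},
])

```text
clock: 19.7
tool_pos: [0.6256, 0.1974, 0.054]
eef_rot: [0.666, 0.746, 0.0, 0.0]
contact_force: [-0.1, 0.2, -1.8]
opening: 0.496
```

Call:
send_rows([
  {"grip":0,"dx":0,"dy":0,"dz":2,"turn":0},
  {"grip":0,"dx":0,"dy":0,"dz":0,"turn":0},
  {"grip":0.75,"dx":0,"dy":0,"dz":0,"turn":0},
  {"grip":0.75,"dx":0,"dy":0,"dz":0,"turn":0},
  {"grip":0.75,"dx":0,"dy":0,"dz":0,"turn":0},
  {"grip":0.75,"dx":0,"dy":0,"dz":0,"turn":0},
  {"grip":0.75,"dx":0,"dy":0,"dz":-30,"turn":0},
  {"grip":0.75,"dx":0,"dy":0,"dz":-40,"turn":0},
  {"grip":1,"dx":0,"dy":0,"dz":-40,"turn":0},
  {"grip":1,"dx":0,"dy":0,"dz":-20,"turn":0},
  {"grip":1,"dx":0,"dy":0,"dz":0,"turn":0},
])

```text
clock: 20.8
tool_pos: [0.6277, 0.198, 0.1854]
eef_rot: [0.666, 0.746, 0.003, 0.002]
contact_force: [-0.2, -0.0, -0.7]
opening: 0.988
```

```bash
python3 - <<'E'
from look import *
p=snapshot("wrist");save(p,"n_w.png")
for b in blocks(p):print(*b)
goto(.4698,-.013,.16,22)
E
```

```text
0.81 [625.1 196.5] size [43.9 36.4] phi 6.9 top 0.076 sat 6.0 ext [235. 160. 282. 205.]
0.79 [544.6 -75.7] size [36.4 43.1] phi -57.5 top 0.045 sat 140.0 ext [166. 319. 208. 358.]
0.73 [446.9 286.8] size [35.9 45. ] phi -2.5 top 0.047 sat 4.0 ext [ 63.  50. 131.  96.]
0.65 [447.1  94.4] size [35.9 44.6] phi -0.9 top 0.046 sat 6.0 ext [ 89. 216. 136. 258.]
pos [625.1 197.3 181.5] phi 6.5 q7 -0.21 t 20.9 open 1.003 F [-0.9  0.2 -0.2] tilt [-0.  0. -1.]
with NO turn first: d [-191.5 -178.    21.5]  turn -0.271 world d [-155.3 -210.3  -21.5]
after the turn: dx -136.8 dy -222.8 dz 21.5
```

View pics/n_w.png

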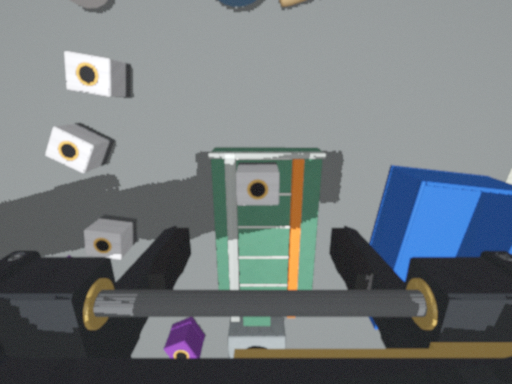

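Call:
send_rows([
  {"grip":1,"dx":0,"dy":0,"dz":5,"turn":0.12},
  {"grip":1,"dx":-29,"dy":-35,"dz":0,"turn":0},
  {"grip":1,"dx":-29,"dy":-35,"dz":0,"turn":0},
  {"grip":1,"dx":-29,"dy":-35,"dz":0,"turn":0},
  {"grip":1,"dx":-29,"dy":-36,"dz":10,"turn":0},
  {"grip":1,"dx":-29,"dy":-36,"dz":10,"turn":0},
  {"grip":1,"dx":0,"dy":0,"dz":0,"turn":0},
  {"grip":1,"dx":0,"dy":0,"dz":0,"turn":0},
])

```text
clock: 21.7
tool_pos: [0.4458, 0.0528, 0.1556]
eef_rot: [0.71, 0.704, -0.002, -0.001]
contact_force: [0.5, 0.2, 0.1]
opening: 0.999
```

```bash
python3 - <<'E'
from look import *
p=snapshot("wrist");save(p,"o_w.png")
for b in blocks(p):print(*b)
goto(.4475,.093,.02,-.5)
E
```

```text
0.98 [498.2 -59. ] size [ 39.5 267.3] phi -67.9 top 0.04 sat 141.0 ext [309. 318. 354. 348.]
0.93 [469.1 -11.3] size [43.  36.5] phi 21.6 top 0.046 sat 5.0 ext [260. 206. 308. 260.]
0.91 [ 329.9 -123.5] size [35.8 44. ] phi -29.3 top 0.046 sat 146.0 ext [147. 286. 191. 340.]
0.9 [499.2   0. ] size [ 22.7 169.1] phi -64.8 top 0.045 sat 139.0 ext [318. 257. 350. 289.]
0.74 [619.1 192.6] size [34.2 30.7] phi 6.4 top 0.076 sat 5.0 ext [441.   0. 512.  54.]
0.71 [375.7  15.7] size [36.3 43.7] phi -41.7 top 0.046 sat 140.0 ext [171. 182. 226. 243.]
0.7 [418.7 206.1] size [34.1 43.9] phi -22.0 top 0.047 sat 3.0 ext [199.   0. 261.  49.]
0.62 [446.5  93.5] size [36.2 43.7] phi -1.9 top 0.046 sat 3.0 ext [242. 128. 282. 168.]
pos [448.5  54.4 156.2] phi -0.3 q7 -0.14 t 21.8 open 1.004 F [ 0.6  0.3 -0. ] tilt [ 0.001  0.001 -1.   ]
with NO turn first: d [ 38.5  -1.4 136.2]  turn 0.003 world d [  -1.    38.6 -136.2]
after the turn: dx 38.6 dy -1.4 dz 136.2
```

View pics/o_w.png

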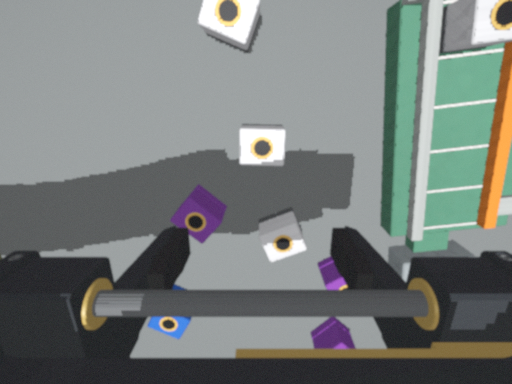

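Call:
send_rows([
  {"grip":1,"dx":19,"dy":-1,"dz":10,"turn":0.025},
  {"grip":1,"dx":19,"dy":-2,"dz":26,"turn":0},
  {"grip":1,"dx":0,"dy":0,"dz":40,"turn":0},
  {"grip":1,"dx":0,"dy":0,"dz":35,"turn":0},
  {"grip":1,"dx":0,"dy":0,"dz":18,"turn":0},
  {"grip":1,"dx":0,"dy":0,"dz":8,"turn":0},
  {"grip":1,"dx":0,"dy":0,"dz":0,"turn":0},
  {"grip":0,"dx":0,"dy":0,"dz":0,"turn":0},
  {"grip":0,"dx":0,"dy":0,"dz":0,"turn":0},
  {"grip":0,"dx":0,"dy":0,"dz":0,"turn":0},
  {"grip":0,"dx":0,"dy":0,"dz":0,"turn":0},
  {"grip":0,"dx":0,"dy":0,"dz":0,"turn":0},
  {"grip":0,"dx":0,"dy":0,"dz":0,"turn":0},
])

```text
clock: 23.1
tool_pos: [0.4483, 0.0924, 0.0226]
eef_rot: [0.718, 0.696, -0.002, -0.002]
contact_force: [0.0, 0.2, 2.7]
opening: 0.497
```

```bash
python3 - <<'E'
from look import *
goto(*bay(2,2,0),.19,6.5)
E
```

```text
pos [448.3  92.4  22.6] phi -1.8 q7 -0.16 t 23.1 open 0.497 F [0.  0.2 2.7] tilt [-0.006 -0.001 -1.   ]
with NO turn first: d [  65.5  179.  -168.6]  turn -0.145 world d [182.   59.9 167.4]
after the turn: dx 38.9 dy 187.6 dz -167.4
```

Call:
send_rows([
  {"grip":0,"dx":0,"dy":0,"dz":-20,"turn":0},
  {"grip":0,"dx":0,"dy":0,"dz":-40,"turn":0},
  {"grip":0,"dx":0,"dy":0,"dz":-40,"turn":-0.073},
  {"grip":0,"dx":0,"dy":0,"dz":-40,"turn":-0.073},
  {"grip":0,"dx":0,"dy":0,"dz":-27,"turn":0},
  {"grip":0,"dx":8,"dy":37,"dz":0,"turn":0},
  {"grip":0,"dx":8,"dy":37,"dz":0,"turn":0},
  {"grip":0,"dx":8,"dy":38,"dz":0,"turn":0},
  {"grip":0,"dx":7,"dy":38,"dz":0,"turn":0},
  {"grip":0,"dx":7,"dy":38,"dz":0,"turn":0},
  {"grip":0,"dx":0,"dy":0,"dz":40,"turn":0},
  {"grip":0,"dx":0,"dy":0,"dz":40,"turn":0},
  {"grip":0,"dx":0,"dy":0,"dz":25,"turn":0},
  {"grip":0,"dx":0,"dy":0,"dz":0,"turn":0},
  {"grip":0,"dx":0,"dy":0,"dz":0,"turn":0},
])

```text
clock: 24.6
tool_pos: [0.631, 0.1514, 0.0832]
eef_rot: [0.666, 0.746, -0.003, -0.002]
contact_force: [0.8, 0.8, -0.9]
opening: 0.498
```

```bash
python3 - <<'E'
from look import *
goto(*bay(2,2,-1),.052,6.5)
E
```

```text
pos [631.  151.4  83.2] phi 6.5 q7 -0.11 t 24.6 open 0.498 F [ 0.8  0.8 -0.9] tilt [-0.007 -0.001 -1.   ]
with NO turn first: d [-0.1 -0.4 31.2]  turn 0.000 world d [ -0.6  -0.2 -31.2]
after the turn: dx -0.1 dy -0.6 dz 31.2
```

Call:
send_rows([
  {"grip":0,"dx":0,"dy":0,"dz":16,"turn":0},
  {"grip":0,"dx":0,"dy":0,"dz":9,"turn":0},
  {"grip":0,"dx":0,"dy":0,"dz":4,"turn":0},
  {"grip":0,"dx":0,"dy":0,"dz":3,"turn":0},
  {"grip":0,"dx":0,"dy":0,"dz":0,"turn":0},
  {"grip":0,"dx":0,"dy":0,"dz":0,"turn":0},
])

```text
clock: 25.2
tool_pos: [0.6306, 0.1516, 0.0526]
eef_rot: [0.666, 0.746, -0.003, -0.002]
contact_force: [-3.1, -0.6, 7.6]
opening: 0.499
```

Call:
send_rows([
  {"grip":0.75,"dx":0,"dy":0,"dz":0,"turn":0},
  {"grip":0.75,"dx":0,"dy":0,"dz":0,"turn":0},
  {"grip":0.75,"dx":0,"dy":0,"dz":0,"turn":0},
  {"grip":0.75,"dx":0,"dy":0,"dz":0,"turn":0},
  {"grip":0.75,"dx":0,"dy":0,"dz":-30,"turn":0},
  {"grip":0.75,"dx":0,"dy":0,"dz":-40,"turn":0},
  {"grip":1,"dx":0,"dy":0,"dz":-37,"turn":0},
  {"grip":1,"dx":0,"dy":0,"dz":0,"turn":-0.135},
  {"grip":1,"dx":0,"dy":0,"dz":0,"turn":-0.135},
  {"grip":1,"dx":-22,"dy":-35,"dz":0,"turn":0},
  {"grip":1,"dx":-22,"dy":-35,"dz":0,"turn":0},
  {"grip":1,"dx":-22,"dy":-35,"dz":0,"turn":0},
  {"grip":1,"dx":-22,"dy":-35,"dz":0,"turn":0},
  {"grip":1,"dx":-22,"dy":-35,"dz":0,"turn":0},
  {"grip":1,"dx":-22,"dy":-35,"dz":0,"turn":0},
  {"grip":1,"dx":0,"dy":0,"dz":0,"turn":0},
  {"grip":1,"dx":0,"dy":0,"dz":0,"turn":0},
])

```text
clock: 26.9
tool_pos: [0.4864, -0.0502, 0.1595]
eef_rot: [0.56, 0.828, -0.002, -0.002]
contact_force: [-0.1, 0.4, 0.1]
opening: 1.002
```

```bash
python3 - <<'E'
from look import *
p=snapshot("wrist");save(p,"q_w.png")
for b in blocks(p):
  if b[7]<60 or b[9]<60: print(*b)
goto(.4695,-.012,.02,22)
t=snapshot("top");save(t,"q_t.png",(90,100,340,280),3)
E
```

```text
0.98 [375.5  14.9] size [36. 44.] phi -41.1 top 0.047 sat 110.0 ext [145.  46. 210. 111.]
0.94 [610.4 144.6] size [16.8 39.4] phi -52.8 top 0.075 sat 5.0 ext [464.   2. 512.  67.]
0.91 [ 535.3 -168.2] size [43. 16.] phi 22.2 top 0.042 sat 141.0 ext [242. 259. 284. 289.]
0.84 [544.3 -77.3] size [35.8 44.7] phi -58.3 top 0.046 sat 136.0 ext [283. 193. 320. 248.]
0.75 [468.3 -11.7] size [43.9 35.1] phi 22.0 top 0.046 sat 3.0 ext [237. 120. 283. 163.]
0.6 [ 330.  -123.5] size [37.3 44.1] phi -29.9 top 0.046 sat 172.0 ext [ 70. 162. 141. 221.]
0.47 [608.8 174.4] size [15.   7.2] phi 43.4 top 0.045 sat 11.0 ext [489.   0. 509.   6.]
pos [487.6 -48.3 159.4] phi 22.1 q7 0.34 t 27.0 open 0.999 F [ 0.3 -0.3 -0.1] tilt [-0.004 -0.    -1.   ]
with NO turn first: d [ 40.2  -2.5 139.4]  turn 0.001 world d [ -18.1   36.3 -139.4]
after the turn: dx 40.4 dy -3.1 dz 139.4
```

View pics/q_w.png

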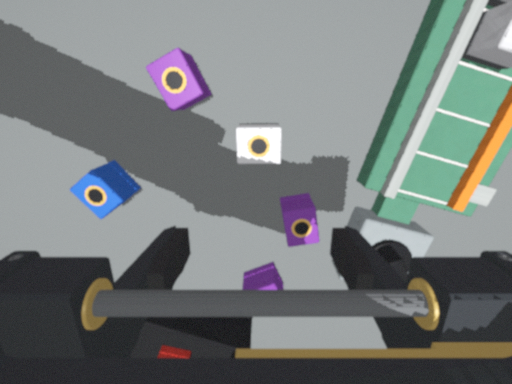

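View pics/q_t.png

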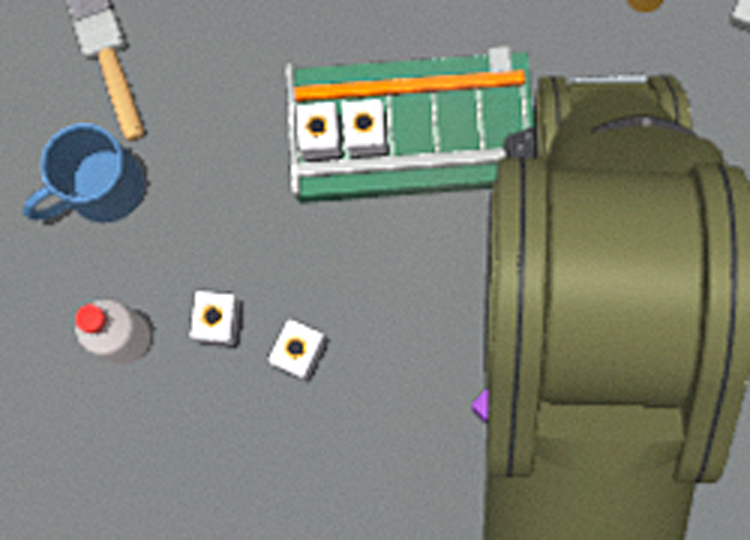

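Call:
send_rows([
  {"grip":1,"dx":20,"dy":-2,"dz":10,"turn":0},
  {"grip":1,"dx":21,"dy":-2,"dz":29,"turn":0},
  {"grip":1,"dx":0,"dy":0,"dz":40,"turn":0},
  {"grip":1,"dx":0,"dy":0,"dz":35,"turn":0},
  {"grip":1,"dx":0,"dy":0,"dz":18,"turn":0},
  {"grip":1,"dx":0,"dy":0,"dz":8,"turn":0},
  {"grip":1,"dx":0,"dy":0,"dz":0,"turn":0},
  {"grip":0,"dx":0,"dy":0,"dz":0,"turn":0},
  {"grip":0,"dx":0,"dy":0,"dz":0,"turn":0},
  {"grip":0,"dx":0,"dy":0,"dz":0,"turn":0},
  {"grip":0,"dx":0,"dy":0,"dz":0,"turn":0},
  {"grip":0,"dx":0,"dy":0,"dz":0,"turn":0},
  {"grip":0,"dx":0,"dy":0,"dz":0,"turn":0},
])

```text
clock: 28.35
tool_pos: [0.467, -0.013, 0.0196]
eef_rot: [0.559, 0.829, -0.002, -0.002]
contact_force: [0.6, 0.7, 3.4]
opening: 0.494
```

```bash
python3 - <<'E'
from look import *
P,M,s=tool();print("block off in tool x",M[:2,0]@(np.array([468.3,-11.7])-P[:2]*1000))
goto(*bay(3,2,0),.19,6.5)
E
```

```text
block off in tool x 0.7185723047438342
pos [467.  -13.   19.6] phi 22.0 q7 0.26 t 28.4 open 0.494 F [0.6 0.7 3.4] tilt [-0.005 -0.001 -1.   ]
with NO turn first: d [  49.8  200.8 -171.3]  turn 0.271 world d [168.3 121.5 170.4]
after the turn: dx 101.7 dy 181.0 dz -170.4
```

Call:
send_rows([
  {"grip":0,"dx":0,"dy":0,"dz":-20,"turn":0},
  {"grip":0,"dx":0,"dy":0,"dz":-40,"turn":0},
  {"grip":0,"dx":0,"dy":0,"dz":-40,"turn":0.135},
  {"grip":0,"dx":0,"dy":0,"dz":-40,"turn":0.135},
  {"grip":0,"dx":0,"dy":0,"dz":-30,"turn":0},
  {"grip":0,"dx":20,"dy":36,"dz":0,"turn":0},
  {"grip":0,"dx":20,"dy":36,"dz":0,"turn":0},
  {"grip":0,"dx":20,"dy":36,"dz":0,"turn":0},
  {"grip":0,"dx":20,"dy":36,"dz":0,"turn":0},
  {"grip":0,"dx":21,"dy":37,"dz":0,"turn":0},
  {"grip":0,"dx":0,"dy":0,"dz":40,"turn":0},
  {"grip":0,"dx":0,"dy":0,"dz":40,"turn":0},
  {"grip":0,"dx":0,"dy":0,"dz":25,"turn":0},
  {"grip":0,"dx":0,"dy":0,"dz":0,"turn":0},
  {"grip":0,"dx":0,"dy":0,"dz":0,"turn":0},
])

```text
clock: 29.85
tool_pos: [0.6349, 0.1078, 0.0832]
eef_rot: [0.666, 0.746, -0.003, -0.002]
contact_force: [0.5, 0.1, -1.5]
opening: 0.498
```

```bash
python3 - <<'E'
from look import *
goto(*bay(3,2,-.7),.0495,6.5)
E
```

```text
pos [634.9 107.8  83.2] phi 6.5 q7 -0.03 t 29.9 open 0.498 F [ 0.5  0.1 -1.5] tilt [-0.007 -0.001 -1.   ]
with NO turn first: d [ 0.   0.7 33.7]  turn 0.000 world d [  0.4   0.  -33.7]
after the turn: dx -0.0 dy 0.5 dz 33.7
```

Call:
send_rows([
  {"grip":0,"dx":0,"dy":0,"dz":17,"turn":0},
  {"grip":0,"dx":0,"dy":0,"dz":10,"turn":0},
  {"grip":0,"dx":0,"dy":0,"dz":4,"turn":0},
  {"grip":0,"dx":0,"dy":0,"dz":2,"turn":0},
  {"grip":0,"dx":0,"dy":0,"dz":0,"turn":0},
  {"grip":0,"dx":0,"dy":0,"dz":0,"turn":0},
])

```text
clock: 30.45
tool_pos: [0.6353, 0.1079, 0.0506]
eef_rot: [0.666, 0.746, -0.002, -0.002]
contact_force: [-0.2, -0.5, -1.3]
opening: 0.497
```

Call:
send_rows([
  {"grip":0,"dx":0,"dy":0,"dz":1.5,"turn":0},
  {"grip":0,"dx":0,"dy":0,"dz":0,"turn":0},
  {"grip":0.75,"dx":0,"dy":0,"dz":0,"turn":0},
  {"grip":0.75,"dx":0,"dy":0,"dz":0,"turn":0},
  {"grip":0.75,"dx":0,"dy":0,"dz":0,"turn":0},
  {"grip":0.75,"dx":0,"dy":0,"dz":0,"turn":0},
  {"grip":0.75,"dx":0,"dy":0,"dz":-30,"turn":0},
  {"grip":0.75,"dx":0,"dy":0,"dz":-40,"turn":0},
  {"grip":1,"dx":0,"dy":0,"dz":-40,"turn":0.1},
  {"grip":1,"dx":0,"dy":0,"dz":0,"turn":0.135},
  {"grip":1,"dx":0,"dy":0,"dz":0,"turn":0.135},
  {"grip":1,"dx":0,"dy":0,"dz":0,"turn":0.13},
  {"grip":1,"dx":-5,"dy":-39,"dz":0,"turn":0},
  {"grip":1,"dx":-5,"dy":-39,"dz":0,"turn":0},
  {"grip":1,"dx":-5,"dy":-40,"dz":0,"turn":0},
  {"grip":1,"dx":-5,"dy":-40,"dz":0,"turn":0},
  {"grip":1,"dx":-5,"dy":-40,"dz":0,"turn":0},
  {"grip":1,"dx":-5,"dy":-40,"dz":0,"turn":0},
  {"grip":1,"dx":0,"dy":0,"dz":0,"turn":0},
  {"grip":1,"dx":0,"dy":0,"dz":0,"turn":0},
])

```text
clock: 32.45
tool_pos: [0.4039, 0.1703, 0.1602]
eef_rot: [0.829, 0.559, -0.002, -0.001]
contact_force: [0.4, 0.6, -0.3]
opening: 1.001
```

```bash
python3 - <<'E'
from look import *
p=snapshot("wrist");save(p,"r_w.png")
for b in blocks(p):
  if b[7]<60 or b[9]<60: print(*b)
goto(.4185,.206,.02,-22)
E
```

```text
0.93 [419.2 207.8] size [35.8 44. ] phi -21.8 top 0.046 sat 4.0 ext [240. 128. 284. 163.]
0.89 [391.1  91.5] size [204.6  43.1] phi 82.2 top 0.034 sat 143.0 ext [264. 267. 307. 320.]
0.66 [614.4 108.3] size [38.6 15.2] phi 76.0 top 0.075 sat 5.0 ext [470. 143. 512. 195.]
0.66 [618.5 195.7] size [32.7 36.3] phi -82.7 top 0.076 sat 5.0 ext [445.  37. 512. 105.]
0.6 [446.3 287. ] size [36.3 43.9] phi -2.7 top 0.047 sat 0.0 ext [230.  24. 288.  81.]
0.6 [614.6 156.4] size [46.7 23.1] phi 76.8 top 0.076 sat 5.0 ext [456.  96. 511. 150.]
0.55 [623.5 132.4] size [176.1 218.2] phi -55.8 top 0.041 sat 83.0 ext [390.  10. 512. 261.]
pos [405.6 169.8 160.2] phi -22.2 q7 -0.54 t 32.5 open 1.004 F [-0.3 -1.4  0.3] tilt [-0.004 -0.001 -1.   ]
with NO turn first: d [ 38.6  -1.3 140.1]  turn -0.003 world d [  12.9   36.2 -140.2]
after the turn: dx 38.3 dy -1.6 dz 140.2
```

View pics/r_w.png

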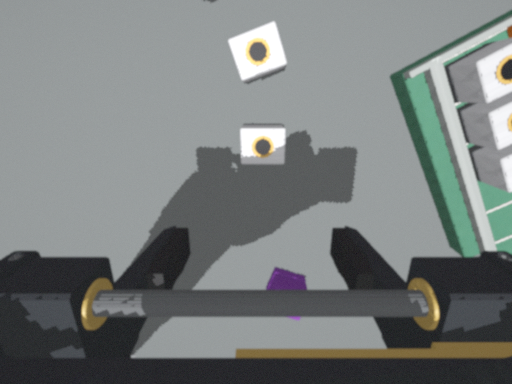

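Call:
send_rows([
  {"grip":1,"dx":20,"dy":-1,"dz":10,"turn":0},
  {"grip":1,"dx":20,"dy":-1,"dz":30,"turn":0},
  {"grip":1,"dx":0,"dy":0,"dz":40,"turn":0},
  {"grip":1,"dx":0,"dy":0,"dz":35,"turn":0},
  {"grip":1,"dx":0,"dy":0,"dz":18,"turn":0},
  {"grip":1,"dx":0,"dy":0,"dz":8,"turn":0},
  {"grip":1,"dx":0,"dy":0,"dz":0,"turn":0},
  {"grip":0,"dx":0,"dy":0,"dz":0,"turn":0},
  {"grip":0,"dx":0,"dy":0,"dz":0,"turn":0},
  {"grip":0,"dx":0,"dy":0,"dz":0,"turn":0},
  {"grip":0,"dx":0,"dy":0,"dz":0,"turn":0},
  {"grip":0,"dx":0,"dy":0,"dz":0,"turn":0},
  {"grip":0,"dx":0,"dy":0,"dz":0,"turn":0},
])

```text
clock: 33.85
tool_pos: [0.4168, 0.2075, 0.0192]
eef_rot: [0.83, 0.558, -0.002, -0.001]
contact_force: [1.1, 0.6, 3.3]
opening: 0.492
```

```bash
python3 - <<'E'
from look import *
P,M,s=tool();print("block off in tool x",M[:2,0]@(np.array([419.2,207.8])-P[:2]*1000))
goto(*bay(4,2,0),.19,6.5)
E
```

```text
block off in tool x 1.1674490014287706
pos [416.8 207.5  19.2] phi -22.1 q7 -0.53 t 33.9 open 0.492 F [1.1 0.6 3.3] tilt [-0.005 -0.001 -1.   ]
with NO turn first: d [ -48.5  260.1 -171.7]  turn -0.500 world d [ 223.4 -142.7  170.8]
after the turn: dx -167.1 dy 205.9 dz -170.8
```

Call:
send_rows([
  {"grip":0,"dx":0,"dy":0,"dz":-20,"turn":0},
  {"grip":0,"dx":0,"dy":0,"dz":-40,"turn":-0.05},
  {"grip":0,"dx":0,"dy":0,"dz":-40,"turn":-0.15},
  {"grip":0,"dx":0,"dy":0,"dz":-40,"turn":-0.15},
  {"grip":0,"dx":0,"dy":0,"dz":-30,"turn":-0.15},
  {"grip":0,"dx":-24,"dy":30,"dz":0,"turn":0},
  {"grip":0,"dx":-24,"dy":30,"dz":0,"turn":0},
  {"grip":0,"dx":-24,"dy":30,"dz":0,"turn":0},
  {"grip":0,"dx":-24,"dy":29,"dz":0,"turn":0},
  {"grip":0,"dx":-24,"dy":29,"dz":0,"turn":0},
  {"grip":0,"dx":-24,"dy":29,"dz":0,"turn":0},
  {"grip":0,"dx":-24,"dy":29,"dz":0,"turn":0},
  {"grip":0,"dx":0,"dy":0,"dz":0,"turn":0},
  {"grip":0,"dx":0,"dy":0,"dz":40,"turn":0},
  {"grip":0,"dx":0,"dy":0,"dz":40,"turn":0},
  {"grip":0,"dx":0,"dy":0,"dz":25,"turn":0},
  {"grip":0,"dx":0,"dy":0,"dz":0,"turn":0},
  {"grip":0,"dx":0,"dy":0,"dz":0,"turn":0},
])

```text
clock: 35.65
tool_pos: [0.6399, 0.0644, 0.0828]
eef_rot: [0.666, 0.746, -0.003, -0.002]
contact_force: [-0.1, 0.3, -0.8]
opening: 0.498
```

```bash
python3 - <<'E'
from look import *
goto(*bay(4,2,-1.2),.0485,6.5)
E
```

```text
pos [639.9  64.4  82.8] phi 6.6 q7 0.03 t 35.6 open 0.498 F [-0.1  0.3 -0.8] tilt [-0.007 -0.001 -1.   ]
with NO turn first: d [-0.8  0.7 34.3]  turn 0.001 world d [  0.5  -0.8 -34.3]
after the turn: dx -0.9 dy 0.4 dz 34.3
```

Call:
send_rows([
  {"grip":0,"dx":-1,"dy":0,"dz":17,"turn":0},
  {"grip":0,"dx":0,"dy":0,"dz":10,"turn":0},
  {"grip":0,"dx":0,"dy":0,"dz":4,"turn":0},
  {"grip":0,"dx":0,"dy":0,"dz":2.5,"turn":0},
  {"grip":0,"dx":0,"dy":0,"dz":0,"turn":0},
  {"grip":0,"dx":0,"dy":0,"dz":0,"turn":0},
])

```text
clock: 36.25
tool_pos: [0.6406, 0.0631, 0.0495]
eef_rot: [0.666, 0.746, -0.002, -0.002]
contact_force: [0.0, 0.8, -0.8]
opening: 0.499
```

Call:
send_rows([
  {"grip":0,"dx":0,"dy":0,"dz":1,"turn":0},
  {"grip":0,"dx":0,"dy":0,"dz":0,"turn":0},
  {"grip":0.75,"dx":0,"dy":0,"dz":0,"turn":0},
  {"grip":0.75,"dx":0,"dy":0,"dz":0,"turn":0},
  {"grip":0.75,"dx":0,"dy":0,"dz":0,"turn":0},
  {"grip":0.75,"dx":0,"dy":0,"dz":0,"turn":0},
  {"grip":0.75,"dx":0,"dy":0,"dz":-30,"turn":0},
  {"grip":0.75,"dx":0,"dy":0,"dz":-40,"turn":0},
  {"grip":1,"dx":0,"dy":0,"dz":-40,"turn":0.08},
  {"grip":1,"dx":0,"dy":0,"dz":0,"turn":0.08},
  {"grip":1,"dx":29,"dy":-33,"dz":0,"turn":0},
  {"grip":1,"dx":29,"dy":-33,"dz":0,"turn":0},
  {"grip":1,"dx":29,"dy":-33,"dz":0,"turn":0},
  {"grip":1,"dx":29,"dy":-33,"dz":0,"turn":0},
  {"grip":1,"dx":29,"dy":-34,"dz":0,"turn":0},
  {"grip":1,"dx":29,"dy":-34,"dz":0,"turn":0},
  {"grip":1,"dx":0,"dy":0,"dz":0,"turn":0},
  {"grip":1,"dx":0,"dy":0,"dz":0,"turn":0},
])

```text
clock: 38.05
tool_pos: [0.4487, 0.2471, 0.1593]
eef_rot: [0.722, 0.692, -0.002, -0.002]
contact_force: [0.1, -0.7, -0.1]
opening: 0.998
```

```bash
python3 - <<'E'
from look import *
p=snapshot("wrist");save(p,"s_w.png")
for b in blocks(p):
  if b[7]<60 or b[9]<60: print(*b)
goto(.4463,.287,.02,-2.7)
t=snapshot("top");save(t,"s_t.png",(90,100,340,280),3)
E
```

```text
0.8 [415.7 135.3] size [273.4  52.7] phi 71.4 top 0.045 sat 139.0 ext [188. 317. 236. 361.]
0.69 [627.2 170.6] size [40.9  2.1] phi 5.8 top 0.067 sat 6.5 ext [401. 242. 459. 275.]
0.66 [592.  189.4] size [114.2 196.5] phi -6.8 top 0.041 sat 84.0 ext [362. 174. 499. 351.]
0.64 [446.3 287.5] size [35.7 43.6] phi -1.7 top 0.046 sat 3.0 ext [235. 123. 280. 166.]
pos [450.4 245.1 159.3] phi -2.7 q7 -0.41 t 38.1 open 1.000 F [ 0.5 -0.7 -0.2] tilt [-0.005 -0.002 -1.   ]
with NO turn first: d [ 41.9  -5.5 139.3]  turn -0.001 world d [  -4.1   41.9 -139.3]
after the turn: dx 41.6 dy -6.1 dz 139.3
```

View pics/s_w.png

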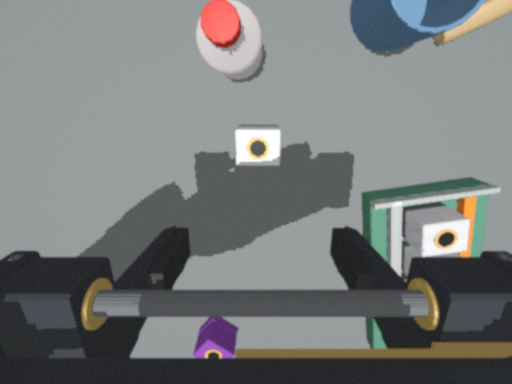

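View pics/s_t.png

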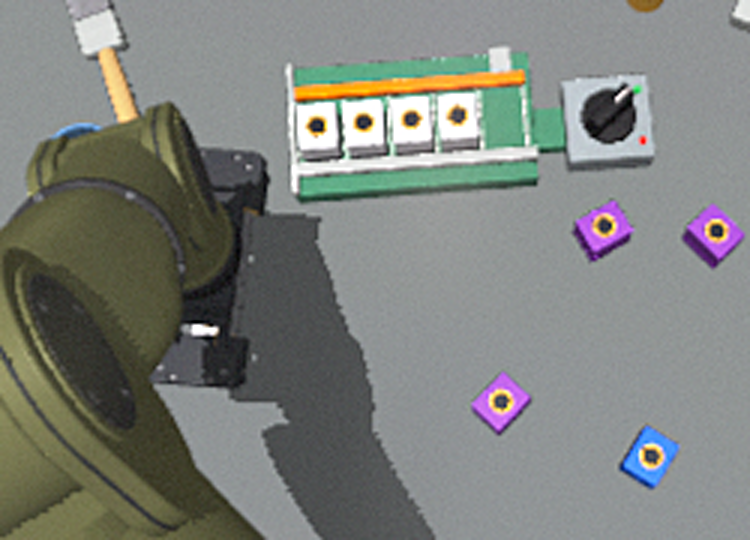

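Call:
send_rows([
  {"grip":1,"dx":21,"dy":-3,"dz":10,"turn":-0.01},
  {"grip":1,"dx":21,"dy":-3,"dz":30,"turn":0},
  {"grip":1,"dx":0,"dy":0,"dz":40,"turn":0},
  {"grip":1,"dx":0,"dy":0,"dz":35,"turn":0},
  {"grip":1,"dx":0,"dy":0,"dz":17,"turn":0},
  {"grip":1,"dx":0,"dy":0,"dz":8,"turn":0},
  {"grip":1,"dx":0,"dy":0,"dz":0,"turn":0},
  {"grip":0,"dx":0,"dy":0,"dz":0,"turn":0},
  {"grip":0,"dx":0,"dy":0,"dz":0,"turn":0},
  {"grip":0,"dx":0,"dy":0,"dz":0,"turn":0},
  {"grip":0,"dx":0,"dy":0,"dz":0,"turn":0},
  {"grip":0,"dx":0,"dy":0,"dz":0,"turn":0},
  {"grip":0,"dx":0,"dy":0,"dz":0,"turn":0},
])

```text
clock: 39.5
tool_pos: [0.4446, 0.2885, 0.0194]
eef_rot: [0.72, 0.694, -0.002, -0.001]
contact_force: [0.9, 1.1, 2.6]
opening: 0.497
```

```bash
python3 - <<'E'
from look import *
P,M,s=tool();print("block off in tool x",M[:2,0]@(np.array([446.3,287.5])-P[:2]*1000))
goto(*bay(5,2,0),.19,6.5)
E
```

```text
block off in tool x -0.9101603502071433
pos [444.6 288.5  19.4] phi -2.1 q7 -0.43 t 39.5 open 0.497 F [0.9 1.1 2.6] tilt [-0.005 -0.001 -1.   ]
with NO turn first: d [-260.1  209.3 -171.3]  turn -0.149 world d [ 200.6 -267.4  170.6]
after the turn: dx -288.4 dy 169.1 dz -170.6
```

Call:
send_rows([
  {"grip":0,"dx":0,"dy":0,"dz":-20,"turn":0},
  {"grip":0,"dx":0,"dy":0,"dz":-40,"turn":0},
  {"grip":0,"dx":0,"dy":0,"dz":-40,"turn":-0.05},
  {"grip":0,"dx":0,"dy":0,"dz":-40,"turn":-0.05},
  {"grip":0,"dx":0,"dy":0,"dz":-30,"turn":-0.05},
  {"grip":0,"dx":-36,"dy":21,"dz":0,"turn":0},
  {"grip":0,"dx":-36,"dy":21,"dz":0,"turn":0},
  {"grip":0,"dx":-36,"dy":21,"dz":0,"turn":0},
  {"grip":0,"dx":-36,"dy":21,"dz":0,"turn":0},
  {"grip":0,"dx":-36,"dy":21,"dz":0,"turn":0},
  {"grip":0,"dx":-36,"dy":21,"dz":0,"turn":0},
  {"grip":0,"dx":-36,"dy":21,"dz":0,"turn":0},
  {"grip":0,"dx":-36,"dy":22,"dz":0,"turn":0},
  {"grip":0,"dx":0,"dy":0,"dz":0,"turn":0},
  {"grip":0,"dx":0,"dy":0,"dz":40,"turn":0},
  {"grip":0,"dx":0,"dy":0,"dz":40,"turn":0},
  {"grip":0,"dx":0,"dy":0,"dz":25,"turn":0},
  {"grip":0,"dx":0,"dy":0,"dz":0,"turn":0},
  {"grip":0,"dx":0,"dy":0,"dz":0,"turn":0},
])

```text
clock: 41.4
tool_pos: [0.6448, 0.0217, 0.0833]
eef_rot: [0.666, 0.746, -0.003, -0.002]
contact_force: [-0.0, -0.2, -0.8]
opening: 0.495
```

```bash
python3 - <<'E'
from look import *
goto(*bay(5,2,.9),.0485,6.5)
p=snapshot("wrist");save(p,"u_w.png")
E
```

```text
pos [644.8  21.7  83.3] phi 6.5 q7 0.11 t 41.4 open 0.495 F [-0.  -0.2 -0.8] tilt [-0.007 -0.001 -1.   ]
with NO turn first: d [ 0.3  0.7 34.8]  turn 0.001 world d [  0.4   0.3 -34.8]
after the turn: dx 0.3 dy 0.4 dz 34.8
```

View pics/u_w.png

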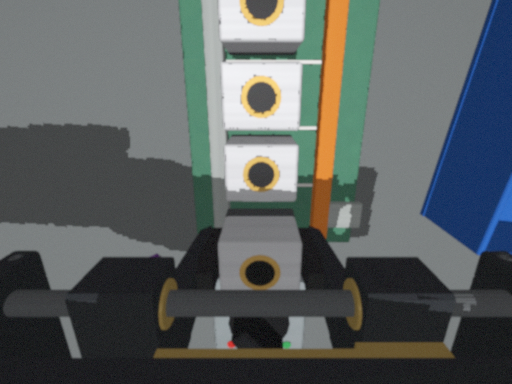

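Call:
send_rows([
  {"grip":0,"dx":0,"dy":0,"dz":17,"turn":0},
  {"grip":0,"dx":0,"dy":0,"dz":10,"turn":0},
  {"grip":0,"dx":0,"dy":0,"dz":4,"turn":0},
  {"grip":0,"dx":0,"dy":0,"dz":3,"turn":0},
  {"grip":0,"dx":0,"dy":0,"dz":0,"turn":0},
  {"grip":0,"dx":0,"dy":0,"dz":1,"turn":0},
  {"grip":0,"dx":0,"dy":0,"dz":0,"turn":0},
  {"grip":0.75,"dx":0,"dy":0,"dz":0,"turn":0},
  {"grip":0.75,"dx":0,"dy":0,"dz":0,"turn":0},
  {"grip":0.75,"dx":0,"dy":0,"dz":0,"turn":0},
  {"grip":0.75,"dx":0,"dy":0,"dz":0,"turn":0},
  {"grip":0.75,"dx":0,"dy":0,"dz":-30,"turn":0},
  {"grip":0.75,"dx":0,"dy":0,"dz":-40,"turn":0},
  {"grip":1,"dx":0,"dy":0,"dz":-40,"turn":0},
  {"grip":1,"dx":0,"dy":0,"dz":-40,"turn":0},
  {"grip":1,"dx":-40,"dy":0,"dz":0,"turn":0},
  {"grip":1,"dx":-40,"dy":0,"dz":0,"turn":0},
  {"grip":1,"dx":0,"dy":0,"dz":0,"turn":0},
  {"grip":1,"dx":0,"dy":0,"dz":0,"turn":0},
])

```text
clock: 43.35
tool_pos: [0.6546, -0.0595, 0.1981]
eef_rot: [0.667, 0.745, -0.003, -0.002]
contact_force: [-0.0, 0.8, -0.1]
opening: 1.001
```

```bash
python3 - <<'E'
from look import *
from rackfit import overlay
p=snapshot("wrist");overlay(p,(RX/1000,RY/1000,RA),"v_w.png",18,(160,0,380,230),3)
for b in blocks(p):
  x,y=b[1]-np.array([RX,RY]);c,s=np.cos(RA),np.sin(RA)
  if b[7]<60: print(*b,"rack",round(c*x+s*y,1),round(-s*x+c*y,1))
goto(.6549,-.0815,.13,6.5+40.1)
E
```

```text
0.91 [ 348.4 -129. ] size [41.  18.6] phi 90.0 top 0.045 sat 184.0 ext [  0. 173.  41. 217.] rack -309.9 -203.5
0.86 [639.5  64. ] size [44.  35.6] phi 6.1 top 0.077 sat 0.0 ext [234.  31. 286.  76.] rack 1.1 -44.7
0.81 [635.8  97.3] size [44.  15.4] phi 6.7 top 0.077 sat 4.0 ext [238.   0. 287.  31.] rack 1.2 -11.2
0.8 [545.2 -77.1] size [36.2 43.8] phi -58.0 top 0.046 sat 140.0 ext [147. 151. 199. 201.] rack -108.5 -174.2
0.75 [643.9  19.2] size [42.1 35.3] phi 8.0 top 0.077 sat 0.0 ext [238.  87. 283. 122.] rack 0.4 -89.7
0.68 [376.8  14.2] size [36.7 42.4] phi -40.5 top 0.046 sat 140.0 ext [  0.  54.  64. 109.] rack -265.5 -64.4
pos [654.7 -56.3 197.9] phi 6.6 q7 0.21 t 43.5 open 1.001 F [-0.2  0.2  0.2] tilt [-0.007  0.    -1.   ]
with NO turn first: d [-25.2  -2.3  67.9]  turn -0.698 world d [  0.2 -25.2 -67.9]
after the turn: dx -17.5 dy -18.2 dz 67.9
```

View pics/v_w.png

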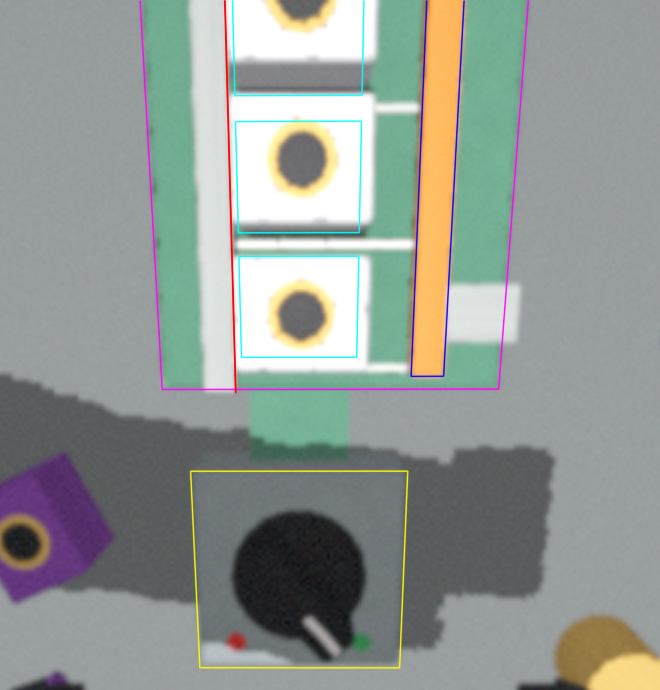

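Call:
send_rows([
  {"grip":1,"dx":0,"dy":0,"dz":0,"turn":-0.14},
  {"grip":1,"dx":0,"dy":0,"dz":0,"turn":-0.14},
  {"grip":1,"dx":0,"dy":0,"dz":0,"turn":-0.14},
  {"grip":1,"dx":0,"dy":0,"dz":0,"turn":-0.14},
  {"grip":1,"dx":0,"dy":0,"dz":0,"turn":-0.14},
  {"grip":1,"dx":-9,"dy":-9,"dz":34,"turn":0},
  {"grip":1,"dx":-9,"dy":-9,"dz":34,"turn":0},
  {"grip":1,"dx":0,"dy":0,"dz":0,"turn":0},
  {"grip":1,"dx":0,"dy":0,"dz":0,"turn":0},
])

```text
clock: 44.35
tool_pos: [0.6552, -0.0817, 0.1303]
eef_rot: [0.369, 0.929, -0.001, -0.003]
contact_force: [1.7, -0.1, -0.2]
opening: 1.001
```

```bash
python3 - <<'E'
from look import *
goto(.6551,-.082,.051,6.5+40.1)
p=snapshot("wrist");save(p,"x_w.png")
E
```

```text
pos [655.2 -81.7 130.3] phi 46.7 q7 0.77 t 44.4 open 1.001 F [ 1.7 -0.1 -0.2] tilt [-0.007  0.    -1.   ]
with NO turn first: d [-0.5  0.1 79.3]  turn 0.002 world d [ -0.1  -0.3 -79.3]
after the turn: dx -0.1 dy -0.2 dz 79.3
```

View pics/x_w.png

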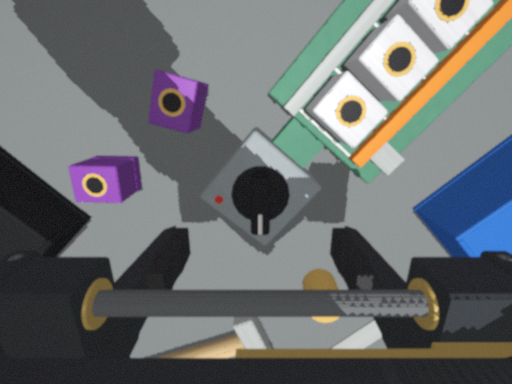

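Call:
send_rows([
  {"grip":1,"dx":0,"dy":0,"dz":35,"turn":0},
  {"grip":1,"dx":0,"dy":0,"dz":25,"turn":0},
  {"grip":1,"dx":0,"dy":0,"dz":18,"turn":0},
  {"grip":1,"dx":0,"dy":0,"dz":0,"turn":0},
  {"grip":0,"dx":0,"dy":0,"dz":0,"turn":0},
  {"grip":0,"dx":0,"dy":0,"dz":0,"turn":0},
  {"grip":0,"dx":0,"dy":0,"dz":0,"turn":0},
  {"grip":0,"dx":0,"dy":0,"dz":0,"turn":0},
  {"grip":0,"dx":0,"dy":0,"dz":0,"turn":0},
  {"grip":0,"dx":0,"dy":0,"dz":0,"turn":0},
  {"grip":0,"dx":0,"dy":0,"dz":0,"turn":0},
  {"grip":0,"dx":0,"dy":0,"dz":0,"turn":0},
  {"grip":0,"dx":0,"dy":0,"dz":0,"turn":0},
], force=50)

```text
clock: 45.7
tool_pos: [0.6548, -0.0834, 0.0522]
eef_rot: [0.369, 0.929, -0.001, -0.003]
contact_force: [5.1, 4.7, -0.2]
opening: 0.207
```

Call:
send_rows([
  {"grip":0,"dx":0,"dy":0,"dz":0,"turn":0.1},
  {"grip":0,"dx":0,"dy":0,"dz":0,"turn":0.1},
  {"grip":0,"dx":0,"dy":0,"dz":0,"turn":0.1},
  {"grip":0,"dx":0,"dy":0,"dz":0,"turn":0.1},
  {"grip":0,"dx":0,"dy":0,"dz":0,"turn":0.1},
  {"grip":0,"dx":0,"dy":0,"dz":0,"turn":0.1},
  {"grip":0,"dx":0,"dy":0,"dz":0,"turn":0.1},
  {"grip":0,"dx":0,"dy":0,"dz":0,"turn":0.1},
  {"grip":0,"dx":0,"dy":0,"dz":0,"turn":0.1},
  {"grip":0,"dx":0,"dy":0,"dz":0,"turn":0.1},
  {"grip":0,"dx":0,"dy":0,"dz":0,"turn":0.1},
  {"grip":0,"dx":0,"dy":0,"dz":0,"turn":0.1},
  {"grip":0,"dx":0,"dy":0,"dz":0,"turn":0.1},
  {"grip":0,"dx":0,"dy":0,"dz":0,"turn":0.1},
  {"grip":0,"dx":0,"dy":0,"dz":0,"turn":0},
  {"grip":0,"dx":0,"dy":0,"dz":0,"turn":0},
])

```text
clock: 47.3
tool_pos: [0.6554, -0.0825, 0.0522]
eef_rot: [0.881, 0.474, -0.002, -0.001]
contact_force: [2.0, 2.1, -1.9]
opening: 0.183
```

```bash
python3 - <<'E'
from look import *
goto(.6551,-.082,.051,6.5-40.1)
print(get_state()["moment"])
E
```

```text
pos [655.4 -82.5  52.2] phi -33.4 q7 -0.20 t 47.3 open 0.183 F [ 2.   2.1 -1.9] tilt [-0.005 -0.    -1.   ]
with NO turn first: d [ 0.3 -0.5  1.2]  turn 0.003 world d [-0.3  0.5 -1.2]
after the turn: dx 0.2 dy -0.5 dz 1.2
[ 0.49541294 -0.35144527 -0.15570452]
```

Release, rise and retreat so that everything is visible.

Call:
send_rows([
  {"grip":1,"dx":0,"dy":0,"dz":0,"turn":0},
  {"grip":1,"dx":0,"dy":0,"dz":0,"turn":0},
  {"grip":1,"dx":0,"dy":0,"dz":0,"turn":0},
  {"grip":1,"dx":0,"dy":0,"dz":0,"turn":0},
  {"grip":1,"dx":0,"dy":0,"dz":0,"turn":0},
  {"grip":1,"dx":0,"dy":0,"dz":0,"turn":0},
  {"grip":1,"dx":0,"dy":0,"dz":-30,"turn":0},
  {"grip":1,"dx":0,"dy":0,"dz":-45,"turn":0},
  {"grip":1,"dx":0,"dy":0,"dz":-45,"turn":0},
  {"grip":1,"dx":0,"dy":0,"dz":-45,"turn":-0.1},
  {"grip":1,"dx":0,"dy":0,"dz":-45,"turn":-0.15},
  {"grip":1,"dx":0,"dy":0,"dz":-45,"turn":-0.15},
  {"grip":1,"dx":0,"dy":0,"dz":0,"turn":-0.15},
  {"grip":1,"dx":0,"dy":0,"dz":0,"turn":-0.145},
  {"grip":1,"dx":40,"dy":0,"dz":0,"turn":0},
  {"grip":1,"dx":30,"dy":0,"dz":0,"turn":0},
  {"grip":1,"dx":0,"dy":0,"dz":0,"turn":0},
  {"grip":1,"dx":0,"dy":0,"dz":0,"turn":0},
])

```text
clock: 49.1
tool_pos: [0.6484, -0.0132, 0.3072]
eef_rot: [0.667, 0.745, -0.003, -0.002]
contact_force: [-0.7, -0.1, -0.6]
opening: 1.001
```

```bash
python3 - <<'E'
from look import *
from rackfit import overlay
p=snapshot("wrist");overlay(p,(RX/1000,RY/1000,RA),"y_w.png",0,(200,0,350,250),2.4)
for b in blocks(p):
  x,y=b[1]-np.array([RX,RY]);c,s=np.cos(RA),np.sin(RA)
  if b[7]<60: print(*b[:6],"top",b[7],"sat",b[9],"rack",round(c*x+s*y,1),round(-s*x+c*y,1))
q=snapshot("scene");save(q,"y_s.png",(150,60,420,330),2)
print(get_state()["clock"],get_state()["tool_pos"])
E
```

```text
0.97 [629.5 152.4] size [43.1 35.7] phi 6.5 top 0.077 sat 2.0 rack 1.2 44.2
0.95 [545.  -76.3] size [35.6 43.4] phi -58.2 top 0.046 sat 128.0 rack -108.6 -173.4
0.94 [644.6  20.2] size [42.2 35.3] phi 6.9 top 0.076 sat 5.0 rack 1.2 -88.8
0.93 [634.  108.3] size [43.1 36.2] phi 6.7 top 0.077 sat 0.0 rack 0.7 -0.1
0.8 [640.1  65. ] size [42.6 33.7] phi 6.3 top 0.077 sat 0.0 rack 1.9 -43.8
0.7 [ 568.5 -108.1] size [203.6  34.7] phi 77.5 top 0.046 sat 133.0 rack -88.9 -207.7
0.68 [375.7  15.3] size [37.1 44.1] phi -40.5 top 0.046 sat 139.0 rack -266.5 -63.2
0.58 [626.8 180.8] size [42.6  5.7] phi 6.2 top 0.076 sat 4.0 rack 1.8 72.8
0.58 [ 330.4 -122.7] size [35.8 44.3] phi -29.8 top 0.046 sat 177.0 rack -327.1 -195.2
49.25 [ 0.64856514 -0.01565168  0.30731492]
```

View pics/y_w.png

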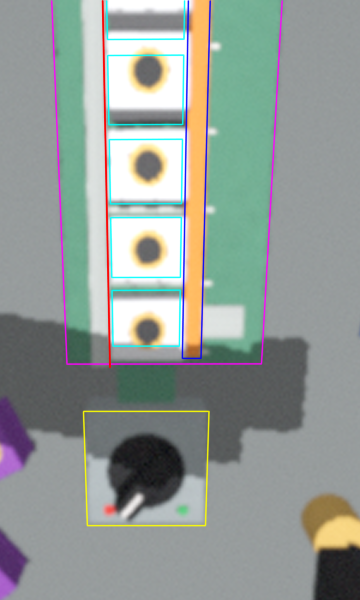

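View pics/y_s.png

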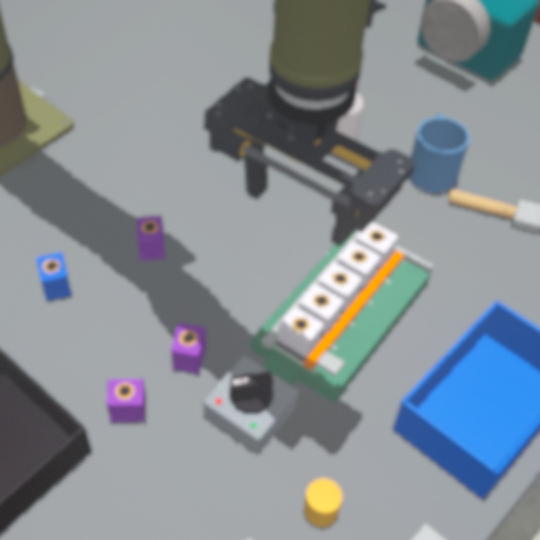

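```bash
python3 - <<'E'
from h import *
t=snapshot("top");save(t,"z_t.png",(80,40,450,300),2);w=cloud(t)
for n in ["mug","oiler","setter"]:
    for r in regions_of(t,n)[:1]:
        pts=w[r["pixels"]];pts=pts[~np.isnan(pts[:,0])];top=np.percentile(pts[:,2],90);q=pts[pts[:,2]>top-.008]
        print(n,round(r["score"],2),r["extent"],cv2.minAreaRect((q[:,:2]*1000).astype(np.float32))[:2],round(top,3))
E
```

```text
mug 0.6 [93.8, 141.6, 138.0, 174.4] ((579.4860229492188, 408.3692321777344), (75.89110565185547, 72.784912109375)) 0.083
oiler 0.55 [115.6, 200.6, 139.1, 223.9] ((429.5055847167969, 375.9015808105469), (22.783830642700195, 23.06943130493164)) 0.121
setter 0.8 [380.0, 196.6, 403.0, 214.3] ((471.9688415527344, -364.370361328125), (43.000030517578125, 35.79331970214844)) 0.055
```

View pics/z_t.png

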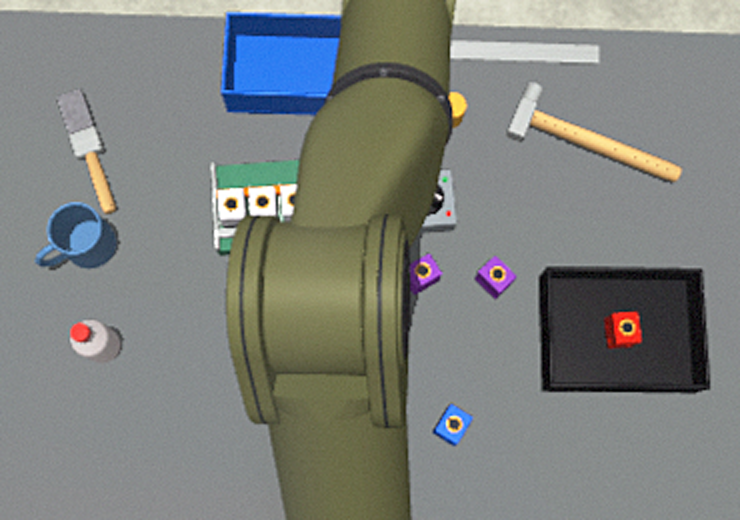

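The setter stands in the crate, and the mug and oiler are unmoved. The row is locked, so I'm handing in.

```bash
python3 -c "
from plant import *
print(finish_job())"
```

```text
the job is handed in; nothing more can be done
None
```

The job is done and handed in at about 49 s. I turned the knob anticlockwise until the rack stayed open and put the red setting block in the black crate. I then stood all five aluminium blocks in bays 1 to 5, starting from the bay farthest from the knob, and turned the knob clockwise to lock it. One block had been knocked about 35 mm aside during the run; I found it again in the wrist camera and placed it with the others.

**Last checks:**
- **Lock:** the knob's white mark points to the red dot. The orange bar lies on its locked outline, and both stayed so after I let go.
- **Row:** the blocks in bays 2 to 5 stand within about 1 mm of their bay centres along the row and within 1° of square. They are 1–2 mm off midway towards the bar. Bay 1's block was only partly visible in the final wrist image, so I could not measure it fully there. It was about 1 mm off when I placed it, and it shows in its bay in the last top and scene images.
- **Everything else:** the setting block stands in the crate. The mug and bottle are within 1 mm of where they started, and I left the purple and blue look-alikes alone.

No check failed. The top and wrist cameras disagreed by 1–2 mm on the rack's position along the row, so I used a value between them.

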